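# Set the measuring bench on the 40 mm gauge block

## Task

Take the 40 mm gauge block out of the slotted rack, stand it on its long narrow edge on the little steel table of the measuring bench, lengthwise between the spindle and the spring anvil, and then turn the dial until its white pointer stands at the red mark, so that the spindle pinches the block lightly against the anvil. If the spindle is too far in for the block to enter, back the dial off first; do not run past the mark so far that the anvil is driven to its stop, and leave everything else on the work surface where it is.

Things in the scene. Friction and masses are not known exactly. Their poses are not given: they have to be found in the camera images.
- measuring_bench: Light grey length-measuring bench, fixed; origin on the work surface under its steel table; y runs along the measuring axis (x = 0, 57.5 mm high) from head to tail, z up. Head with the dial: y -172 to -62 mm, x +-51, top 86 mm. Tail with a red-needle indicator: y 36 to 96, x +-37, top 92 mm. Between them the table and two 11 mm round steel tips, spindle (head side) and anvil (tail side).
- table_mid (a point): Middle of the top of the steel table, 40 mm above the work surface; the table measures 66 mm along the bench's x and 46 mm along its y.
- dial_grip (a point): On the dial's upright axis at the height to grip (TCP), 108 mm above the work surface. The grip is a black fluted cylinder of 38 mm diameter, from 94 to 120 mm above the work surface, on a 62 mm skirt that ends at 94 mm.
- dial_pointer (a point): Outer end of the white pointer line on the dial's skirt, 30 mm from the dial's axis.
- dial_mark (a point): The red mark on the light scale ring round the dial, 40 mm from the dial's axis on the side of the bench's negative x.
- dial (a joint): Dial angle in rad, growing clockwise seen from above, 0 (spindle fully back) to 2.9; red mark = 2.375. Drives the spindle 12 mm per rad towards the anvil: free room between spindle and untouched anvil = 66 mm minus 12 mm per rad. The dial stays where it is left.
- anvil (a joint): How far the spring anvil is pushed back into the tail, m: 0 = untouched, 0.006 = at its stop; about 0.0025 with the 40 mm block in place and the dial on the mark. The indicator's red needle follows it (into the green arc at the mark).
- spindle_tip (a point): Centre of the spindle's flat end, which faces the anvil; moves with the dial.
- anvil_tip (a point): Centre of the anvil's flat end, which faces the spindle; 18.5 mm from the bench origin along its y when untouched.
- rack: Dark plastic slotted rack, fixed; foot 70 (x) x 116 (y) x 12 mm; origin on the work surface under its middle. Four slots 11.5 mm wide along its x, at y -36, -12, 12, 36 mm; blocks stand on the slot floor at z = 12 mm. The fins between reach from x -15 to 15 mm and up to z = 45 mm and cover the blocks' sides; the 40 mm block's ends stick out 5 mm.
- block_40: The 40 mm gauge block, steel, 10 x 35 x 40 mm, the longest in the rack. Origin in the middle of one 10 x 35 mm end face; z runs the 40 mm to the other end, y is the 35 mm width (vertical in the rack, block top 47 mm above the work surface), x the 10 mm thickness.
- block_40_mid (a point): Centre of the 40 mm gauge block.
- block_20_a: A 20 mm gauge block (10 x 35 x 20 mm) in the same rack, axes as the 40 mm one; not to be moved.
- block_20_b: Another 20 mm gauge block in the rack; not to be moved.
- cot_jar: White jar with blue lid, 60 mm diameter, 70 mm high; origin under its middle; bystander.
- oil_bottle: White dropper bottle with black cap, 40 mm diameter, 120 mm high; origin under its middle; bystander.
- loupe: Black loupe, ring of 42 mm diameter and 24 mm high with a short handle, 66 mm long overall; origin under its middle; bystander.
- logbook: Blue log book lying flat, 210 (x) x 152 (y) x 14 mm high, fixed; origin under its middle; bystander.
- hygrometer: White room-climate display, 19 x 70 x 56 mm high; origin under its middle; bystander.
Not all that is in view belongs to the job. What is shaped like the block_40 but blue is not meant.

How it is judged:
By the outcome, as a careful person would: the job done as asked, in the order asked, and still so for the second after the job is handed in, with the robot touching nothing.
It also fails if it takes over 72 s, if anything falls off the work surface, if the arm or the gripper's body presses on something with over 40 N, if the wrist force passes 120 N, or if a joint passes its speed limit or range.

## Robot

A 6-joint arm with a two-finger parallel gripper is mounted at the origin on a cart in front of the work surface, level with it; the furniture and walls round the work are solid. World frame = base frame: x ahead of the robot, y to its left, z up, the work surface at z = 0. Lengths are in m, angles in rad, forces in N, time in s.
With the tool pointing down it reaches from about 0.3 to 0.775 m from the base axis. Payload 14.6 kg.
Tool frame: the origin (TCP) lies between the finger pads, 19 mm behind the fingertips; this is the grasp point; z points along the fingers, y is the direction in which the jaws open and shut (so a half turn about z gives the same grasp; the last joint's range is limited). The gripper opens to 85 mm and grips with 20 to 120 N. Pads are 22 mm wide; open, the fingers measure 114 mm over their backs; the gripper's body (76 mm by 85 mm) begins 54 mm behind the grasp point. The pads swing forward as they close: fully open they stand 13 mm farther back than shut.
Start: joints at [1.196, 0.3, 1.521, -0, 1.321, -0.067], TCP at [0.167, 0.524, 0.25] pointing down, gripper open.
Joint ranges: [-3.03, 3.03], [-0.79, 2.21], [0.23, 2.52], [-1.04, 4.18], [0, 3.07], [-2.55, 2.55]. Speed limits (rad/s): [2.22, 2.22, 2.57, 3.14, 3.14, 3.14].

## Interface

Orientations are given as a unit quaternion [x, y, z, w].
In Python, from rig import bot gives the robot as it stands.
- The arm moves only by the tool carry_out, never from a script. Its argument "increments" is a list of rows, each an object with "dp": the shift along the tool's x, y, z as a fraction of full scale, a list of three; "delta_rot": the turn, a rotation vector about the tool's x, y, z as a fraction of full scale, a list of three; "jaw": the opening, from -1 (shut) to 1 (fully open), so that 0 is half open. A call has 1 to 12 rows; each row is the pose to reach, as a shift and turn from the pose commanded when the call began, along the tool's axes at that moment; what a row does not reach only later rows make up. Full scale, the value 1, is 100 cm for a shift and 90 degrees for a turn. A row lasts 1/10 s, in which the tool goes at most 50 mm and 8.59 degrees, less where a joint would pass 70% of its speed; a pose out of reach is approached as far as the arm can. A call with a number of a shift or a turn outside -1 to 1 is refused whole. A call with a gripper value outside its range is refused whole. The fingers move at their own pace and stop on an object; the grip force is fixed at half the most. Time passes only in rows, so rows that repeat a pose let the fingers close. It gives the time, the measured TCP pose, the force and the opening at its end, in the units of the state.
- bot.state(): the state, without advancing time (a new reading comes with each control period).
- bot.snapshot(name): name is "scene" or "side" or "wrist"; returns (picture, depth): 420x560x3 uint8, red, green, blue; 420x560 float32, m along the optical axis (not along the pixel's ray), 0 where there is no reading.
- bot.get_calibration(name): a dict with "fov_y" (degrees; the focal length in pixels is half the picture's height over the tangent of half this angle, whatever the lens; pixels are square), "cx", "cy" (the principal point, pixels), "D" ([k1, k2, p1, p2, k3] as OpenCV has them; the pictures are not rectified), "rvec" (rotation vector, rad) and "tvec" (3), from world to camera coordinates, as OpenCV has them. Camera axes: x right, y down, z forward; pixel columns grow to the right and rows downward; lengths in m; the calibration is good to about 2 mm. A picture is of the moment at which its call begins: read the wrist's pose just before it. get_calibration takes no time and is no camera call; for the wrist camera it gives the pose at the moment of the call.
- bot.close_job(): hands the job in, once; it reports no verdict.
The state is a dict: "clock": time; "q": joint angles; "joint_velocities": joint speeds; "effort": joint torques, N m; "ee_pos": TCP position; "tcp_rot": TCP orientation; "wrist_force": force on the tool from outside, world axes, zero at the start; "torque": the same for the moment, N m; "grip_width": opening from 0.0 (shut) to 1.0 (fully open).
Only numpy, scipy, OpenCV 4.12 (cv2) and the standard library are available. Lean on these libraries where they do the work, as an engineer would, in place of code of your own. Each camera call takes 0.05 s, during which the arm holds its last target.

## Working session

There is one attempt and no reset: what is moved stays moved. The work goes in short steps, Python scripts to look and compute and a tool call to move; the robot and the scene stay as the last step left them, time stands still between calls to the robot, and variables do not carry over. Pictures are saved under pics/ and viewed, and the job is handed in when it is done.

Besides the shell and the picture viewer there is one more tool, called after "Emit:" by a JSON object that holds its "api" and its "payload". carry_out: Moves the arm, as the interface text tells. Shift numbers are shares of 100 cm and turn numbers shares of 90 degrees, none past 1 either way. Its arguments: {"type":"object","properties":{"increments":{"type":"array"}},"required":["increments"]}

```bash
ls; mkdir -p pics; python3 - <<'E'
from rig import bot
import cv2,numpy as np
print(bot.state())
for n in ["scene","side","wrist"]:
    c=bot.get_calibration(n); print(n,c)
    p,d=bot.snapshot(n); cv2.imwrite(f"pics/{n}0.png",p[:,:,::-1]); np.savez(f"pics/{n}0.npz",p=p,d=d,**{k:np.array(v) for k,v in c.items()})
E
```

```text
pics
{'clock': 0.0, 'q': array([ 1.19640150e+00,  3.00470748e-01,  1.52160420e+00, -2.26598193e-05,
        1.32067473e+00, -6.66127587e-02]), 'joint_velocities': array([ 2.26758002e-04,  6.28404447e-04,  1.54216855e-03,  6.35194295e-05,
       -2.77739557e-04,  5.35329876e-04]), 'effort': array([ 1.59480701e-04, -5.43482208e+01, -3.61821556e+01, -3.02536556e-06,
        3.71830829e-03,  2.44152039e-05]), 'ee_pos': array([0.16655555, 0.52394925, 0.24941171]), 'tcp_rot': array([ 1.53281531e-01,  9.88182391e-01, -5.66904455e-04, -1.15822695e-04]), 'wrist_force': array([0.81755414, 0.17024215, 0.23297996]), 'torque': array([-0.04394743, -0.03505744, -0.01339761]), 'grip_width': 0.998132351048897}
scene {'fov_y': 49.9615544958347, 'cx': 285.11207354805003, 'cy': 212.95314414269492, 'D': array([-0.11004504,  0.        ,  0.        ,  0.        ,  0.        ]), 'rvec': array([ 0.94958778, -2.10323637,  1.40405611]), 'tvec': array([0.42933997, 0.22693815, 0.69394146])}
side {'fov_y': 45.67137850316869, 'cx': 284.23733617315764, 'cy': 212.81905239541598, 'D': array([-0.0757867,  0.       ,  0.       ,  0.       ,  0.       ]), 'rvec': array([ 0.51013201, -2.60399365,  1.32065648]), 'tvec': array([0.55484283, 0.14287053, 1.27773834])}
wrist {'fov_y': 69.02302887167554, 'cx': 284.47851290484647, 'cy': 204.06527295186828, 'D': array([0.00571034, 0.        , 0.        , 0.        , 0.        ]), 'rvec': array([-2.35025396, -1.71908542, -0.23270439]), 'tvec': array([-0.54923284, -0.03490879,  0.3805102 ])}
```

View pics/scene0.png

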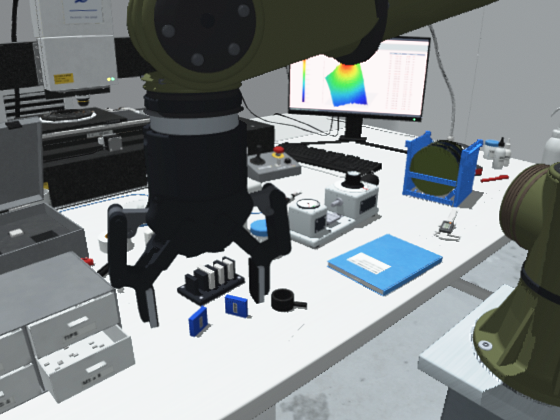

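View pics/side0.png

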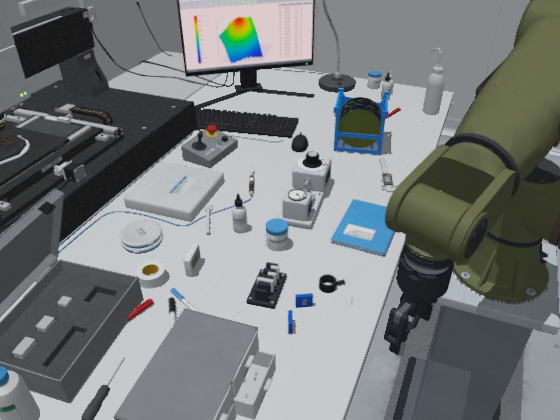

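View pics/wrist0.png

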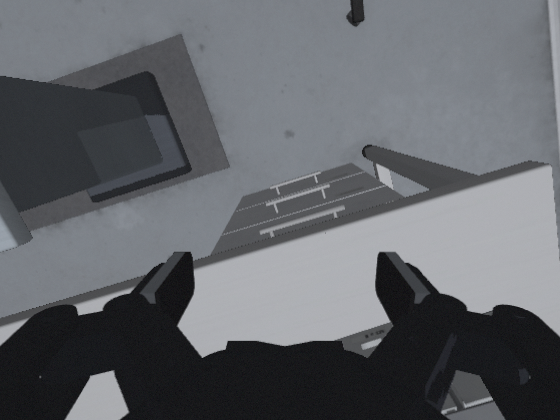

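The scene and side views show the bench with the dial behind the tail (side view dial about (313,158), tail about (298,203)). The rack is at about (267,285), with blue decoys at (303,300) and (290,320). The wrist view shows only the table edge. Next I'll localize these with depth.

```bash
cat > h.py <<'E'
import cv2,numpy as np
from scipy.spatial.transform import Rotation as R
def cam(c):
    f=210/np.tan(np.radians(float(c['fov_y']))/2)
    K=np.array([[f,0,float(c['cx'])],[0,f,float(c['cy'])],[0,0,1]])
    Rm=cv2.Rodrigues(np.array(c['rvec'],float))[0]
    return K,np.array(c['D'],float),Rm,np.array(c['tvec'],float)
def rays(c,uv):
    K,D,Rm,t=cam(c)
    n=cv2.undistortPoints(np.array(uv,float).reshape(-1,1,2),K,D).reshape(-1,2)
    d=np.c_[n,np.ones(len(n))]
    return -Rm.T@t, d@Rm   # origin, dirs (scaled so that cam z=1)
def onplane(c,uv,z):
    o,d=rays(c,uv); s=(z-o[2])/d[:,2]; return o+d*s[:,None]
def cloud(c,d):
    vv,uu=np.mgrid[0:420,0:560]
    o,r=rays(c,np.c_[uu.ravel(),vv.ravel()])
    P=(o+r*d.reshape(-1,1)).reshape(420,560,3); P[d<=0]=np.nan
    return P
def proj(c,P):
    K,D,Rm,t=cam(c)
    return cv2.projectPoints(np.array(P,float).reshape(-1,1,3),np.array(c['rvec'],float),t,K,D)[0].reshape(-1,2)
def load(n):
    z=np.load(f'pics/{n}.npz'); return z,z['p'],z['d']
def snap(n,name):
    from rig import bot
    c=bot.get_calibration(n); p,d=bot.snapshot(n)
    cv2.imwrite(f"pics/{name}.png",p[:,:,::-1]); np.savez(f"pics/{name}.npz",p=p,d=d,**{k:np.array(v) for k,v in c.items()})
    return c,p,d
def crop(name,u0,v0,u1,v1,s,out):
    im=cv2.imread(f'pics/{name}.png')[v0:v1,u0:u1]
    cv2.imwrite(f'pics/{out}.png',cv2.resize(im,None,fx=s,fy=s,interpolation=cv2.INTER_CUBIC))
E
python3 - <<'E'
from h import *
np.set_printoptions(precision=4,suppress=True)
for n,pts in [('side0',[(313,158),(298,197),(267,285),(303,300),(270,270),(303,215),(370,225),(330,283),(277,230),(350,210)]),('scene0',[(352,180),(308,205),(350,270),(212,280),(222,270),(237,305),(283,300)])]:
    z,p,d=load(n); P=cloud(z,d)
    for u,v in pts: print(n,(u,v),P[v,u])
crop('side0',200,130,400,340,3,'c1'); crop('scene0',170,150,450,330,2.8,'c2')
E
```

```text
side0 (313, 158) [ 0.5728 -0.1659  0.1134]
side0 (298, 197) [0.5526 0.0128 0.0886]
side0 (267, 285) [0.5112 0.3222 0.0456]
side0 (303, 300) [0.422  0.3187 0.0269]
side0 (270, 270) [0.5249 0.2732 0.0466]
side0 (303, 215) [0.5301 0.0312 0.0453]
side0 (370, 225) [ 0.3512 -0.0289  0.0188]
side0 (330, 283) [0.3883 0.2161 0.0012]
side0 (277, 230) [0.5579 0.1508 0.071 ]
side0 (350, 210) [ 0.4249 -0.0833  0.0143]
scene0 (352, 180) [ 0.5686 -0.1598  0.1086]
scene0 (308, 205) [0.5508 0.0137 0.0905]
scene0 (350, 270) [0.3787 0.0603 0.0141]
scene0 (212, 280) [0.5033 0.308  0.031 ]
scene0 (222, 270) [0.5069 0.2825 0.0413]
scene0 (237, 305) [0.4176 0.3141 0.0231]
scene0 (283, 300) [0.3769 0.2439 0.0237]
```

View pics/c1.png

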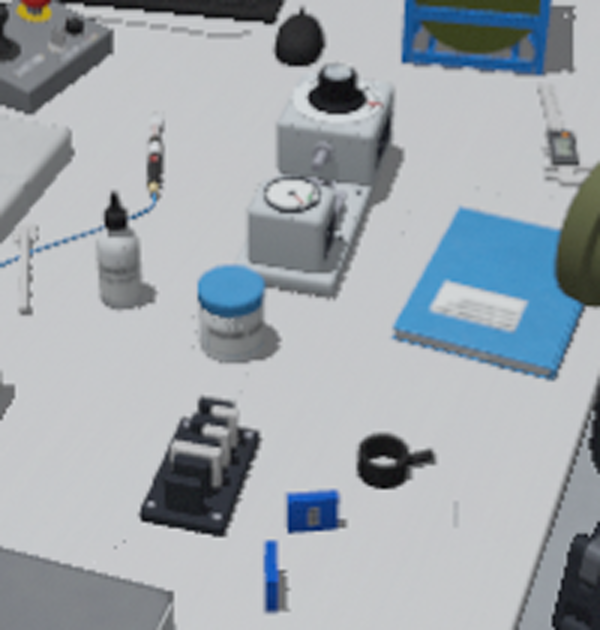

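View pics/c2.png

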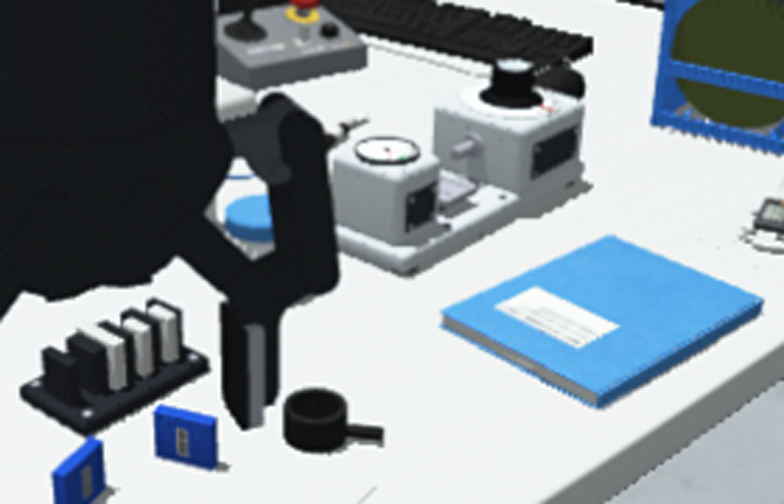

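The enlarged views show the rack at side (267,285) with three white steel blocks, and the one nearest the tail-end fin looks longest. The spindle is visible in front of the head. The dial's red mark is on the robot's side. I'll plan a look with the wrist camera.

```bash
cat >> h.py <<'E'
def tool(s):
    return R.from_quat(s['tcp_rot']), np.array(s['ee_pos'])
def inc(s,target_p,target_R):
    """returns dp (frac) and delta_rot (frac) from current pose"""
    R0,p0=tool(s)
    dp=R0.inv().apply(np.array(target_p)-p0)
    rv=(R0.inv()*target_R).as_rotvec()/(np.pi/2)
    return dp,rv
def down(yawy):
    """tool down, with tool y axis (jaw direction) at world angle yawy"""
    y=np.array([np.cos(yawy),np.sin(yawy),0]); z=np.array([0,0,-1.]); x=np.cross(y,z)
    return R.from_matrix(np.c_[x,y,z])
np.set_printoptions(precision=4,suppress=True)
E
python3 - <<'E'
from h import *
from rig import bot
s=bot.state(); R0,p0=tool(s); print(R0.as_matrix())
y=R0.as_matrix()[:,1]; print('jaw yaw deg',np.degrees(np.arctan2(y[1],y[0])))
c=bot.get_calibration('wrist'); K,D,Rm,t=cam(c); o=-Rm.T@t
print('cam in tool',R0.inv().apply(o-p0)); print('cam axes in tool (cols)',R0.as_matrix().T@Rm.T)
# top-down analysis from side
z,p,d=load('side0'); P=cloud(z,d)
hsv=cv2.cvtColor(p,cv2.COLOR_RGB2HSV)
m=(P[...,0]>.43)&(P[...,0]<.6)&(P[...,1]>.2)&(P[...,1]<.4)&(P[...,2]>.008)
Q=P[m]; print('rack',len(Q),np.nanmin(Q,0),np.nanmax(Q,0))
f=m&(P[...,2]<.018); print(cv2.minAreaRect(P[f][:,:2].astype(np.float32)*1000))
w=m&(p.min(2)>120)&(P[...,2]>.04)
lab=cv2.connectedComponentsWithStats(w.astype(np.uint8))
for i in range(1,lab[0]):
    q=P[lab[1]==i]; print(lab[2][i],q.mean(0),np.ptp(q,0))
m=(P[...,0]>.45)&(P[...,0]<.66)&(P[...,1]>-.27)&(P[...,1]<.08)
for lo,hi in [(.08,.09),(.087,.094),(.004,.02),(.118,.123)]:
    q=P[m&(P[...,2]>lo)&(P[...,2]<hi)]; print(lo,len(q),cv2.minAreaRect(q[:,:2].astype(np.float32)*1000), q.min(0),q.max(0))
E
```

```text
[[-0.953   0.3029 -0.0003]
 [ 0.3029  0.953  -0.0008]
 [ 0.     -0.0009 -1.    ]]
jaw yaw deg 72.36639922464818
cam in tool [ 0.0684  0.0001 -0.1253]
cam axes in tool (cols) [[-0.0003 -0.9632 -0.2686]
 [ 1.      0.     -0.001 ]
 [ 0.001  -0.2686  0.9632]]
rack 1210 [0.4301 0.2339 0.008 ] [0.5631 0.3906 0.0512]
((494.8699951171875, 314.04736328125), (129.1142120361328, 160.45419311523438), 3.399195432662964)
[268 262   3   1   3] [0.5395 0.2458 0.0448] [0.0042 0.0064 0.0053]
[274 263   3   1   3] [0.524  0.2443 0.0456] [0.0053 0.0014 0.0021]
[271 264   9   7  36] [0.5174 0.2585 0.0468] [0.021  0.0234 0.0075]
[265 267   1   1   1] [0.5407 0.2674 0.046 ] [0. 0. 0.]
[268 271   9   7  33] [0.5148 0.2834 0.0472] [0.0203 0.0108 0.0087]
[257 277  17   8  70] [0.5224 0.3086 0.047 ] [0.0386 0.0171 0.0106]
0.08 593 ((569.1170654296875, -96.46080017089844), (101.97895050048828, 269.4373779296875), 6.33745813369751) [ 0.5198 -0.2331  0.0801] [0.633  0.0403 0.09  ]
0.087 517 ((566.9853515625, -96.51898193359375), (97.41419219970703, 263.7481689453125), 8.613000869750977) [ 0.5213 -0.2331  0.087 ] [0.6279 0.0381 0.0939]
0.004 366 ((554.462158203125, -95.34225463867188), (349.08123779296875, 209.2959442138672), 89.60338592529297) [ 0.4503 -0.2694  0.004 ] [0.6599 0.0795 0.02  ]
0.118 62 ((578.6141357421875, -178.18272399902344), (36.717166900634766, 39.53758239746094), 2.272676944732666) [ 0.5601 -0.198   0.1183] [ 0.597  -0.1583  0.1228]
```

```bash
python3 - <<'E'
from h import *
from rig import bot
print(inc(bot.state(),[.515,.30,.23],down(0)))
E
```

```text
(array([-0.3999, -0.1079,  0.0196]), array([-0.0005,  0.0003,  0.8041]))
```

Emit:
{"api": "carry_out", "payload": {"increments": [{"dp": [-0.13,-0.036,0.0],"delta_rot": [0,0,0.27],"jaw": 1},{"dp": [-0.27,-0.072,0.01],"delta_rot": [0,0,0.54],"jaw": 1},{"dp": [-0.4,-0.108,0.02],"delta_rot": [0,0,0.804],"jaw": 1},{"dp": [-0.4,-0.108,0.02],"delta_rot": [0,0,0.804],"jaw": 1},{"dp": [-0.4,-0.108,0.02],"delta_rot": [0,0,0.804],"jaw": 1},{"dp": [-0.4,-0.108,0.02],"delta_rot": [0,0,0.804],"jaw": 1},{"dp": [-0.4,-0.108,0.02],"delta_rot": [0,0,0.804],"jaw": 1},{"dp": [-0.4,-0.108,0.02],"delta_rot": [0,0,0.804],"jaw": 1},{"dp": [-0.4,-0.108,0.02],"delta_rot": [0,0,0.804],"jaw": 1},{"dp": [-0.4,-0.108,0.02],"delta_rot": [0,0,0.804],"jaw": 1},{"dp": [-0.4,-0.108,0.02],"delta_rot": [0,0,0.804],"jaw": 1},{"dp": [-0.4,-0.108,0.02],"delta_rot": [0,0,0.804],"jaw": 1}]}}

```text
clock: 1.35
ee_pos: [0.5143, 0.3008, 0.2301]
tcp_rot: [0.706, 0.708, 0.0, -0.0]
wrist_force: [0.1, -1.1, -0.9]
grip_width: 1.0
```

```bash
python3 - <<'E'
from h import *
from rig import bot
s=bot.state(); print(s['ee_pos'],s['q'],s['clock'],s['joint_velocities'],s['wrist_force'])
c,p,d=snap('wrist','w1'); P=cloud(c,d)
c2,p2,d2=snap('scene','s1')
m=(P[...,2]>.008)&(P[...,2]<.06)
w=m&(p.min(2)>120)&(P[...,2]>.043)
lab=cv2.connectedComponentsWithStats(w.astype(np.uint8))
for i in range(1,lab[0]):
    if lab[2][i][4]<30: continue
    q=P[lab[1]==i]; print(lab[2][i],q.mean(0),cv2.minAreaRect(q[:,:2].astype(np.float32)*1000))
E
```

```text
[0.5143 0.3008 0.2301] [0.4678 0.4177 1.4088 0.0002 1.3151 0.4651] 1.35 [ 0.0045 -0.0017 -0.0006  0.0008  0.0002  0.004 ] [ 0.08   -1.0867 -0.8589]
[ 494  158   17   70 1071] [0.7317 0.2978 0.0574] ((732.69384765625, 295.9653625488281), (17.726421356201172, 71.0848159790039), 11.00145149230957)
[275 174  39  13 324] [0.5235 0.3089 0.0485] ((523.1334838867188, 308.6194763183594), (39.10483169555664, 8.856256484985352), 7.043091297149658)
[278 199  19   9 122] [0.517  0.2845 0.0485] ((516.5066528320312, 283.5956115722656), (18.758365631103516, 8.131834983825684), 7.41376256942749)
```

View pics/w1.png

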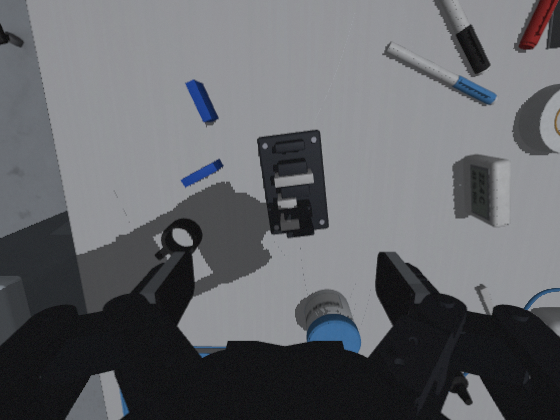

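View pics/s1.png

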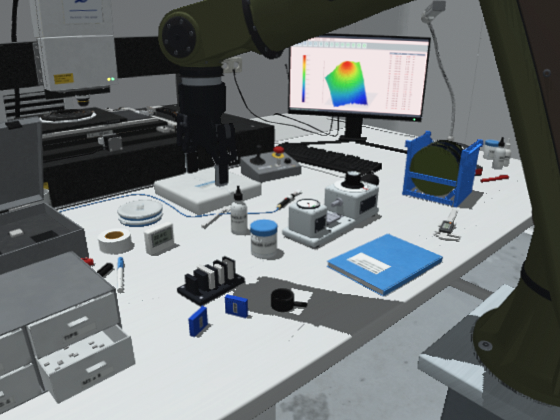

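The wrist view shows the rack upright. The 40 mm block is at about (294,180), the 20 mm blocks at (287,203) and (290,222), and the decoys are blue. The scene view is now clear of the arm. I'll check the bench and find a free spot for a regrasp.

```bash
python3 - <<'E'
from h import *
crop('s1',270,160,390,250,6,'c3')
# height map from side0, s1, w1
pts=[]
for n in ['side0','s1']:
    z,p,d=load(n); P=cloud(z,d).reshape(-1,3); pts.append(P[np.isfinite(P[:,0])])
Q=np.vstack(pts); Q=Q[(Q[:,0]>.28)&(Q[:,0]<.74)&(Q[:,1]>-.3)&(Q[:,1]<.42)&(Q[:,2]<.2)]
H=np.zeros((47,73)); 
for x,y,zz in Q:
    i=int((x-.28)/.01);j=int((y+.3)/.01)
    if i<47 and j<73: H[i,j]=max(H[i,j],zz)
for i in range(46,-1,-2):
    print('%.2f '%(.28+i*.01)+''.join('.' if h<.008 else '%d'%min(9,h*100) for h in H[i,::-1]))
E
```

```text
0.74 .........................................................................
0.72 .1110....55555555.............................000........................
0.70 .111..........................779............................0...........
0.68 .11...........................79997....0.................................
0.66 .1..............................5........................................
0.64 ........................0................................................
0.62 ......................................................888889898988.......
0.60 ......................................222222..........88999999...........
0.58 ...........................777777.....88999998........889999999..........
0.56 ..............01111.......77777777....29999999...446667899999999998......
0.54 .......111144.34444........777777.....19999999.444442228899999998982.....
0.52 .......444554444554...................188888882232222228888888766........
0.50 .......1444454444411...................222221............................
0.48 .......11111111..........................................................
0.46 .........................................................................
0.44 ...........3.............................................................
0.42 ..33333...333.......................1111211111111211111111...............
0.40 ...........333...22222.............11111111111111111111111...............
0.38 .................22.12.............11111121111111111111111.............1.
0.36 ..................22111.............1111111111112111111111.........001211
0.34 ...................................11112111111111111111111........0011111
0.32 ...................................1111111111111111111111...........0.10.
0.30 ...................................11111111111111111111111...............
0.28 ...................................1111111111111111111111................
```

View pics/c3.png

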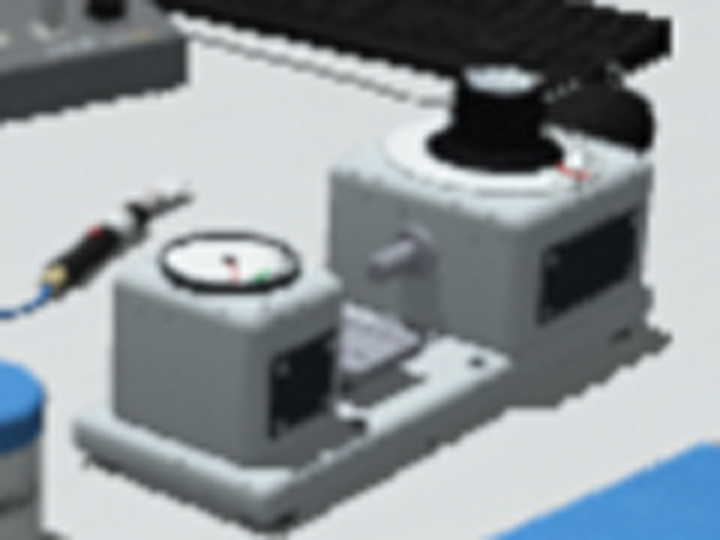

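```bash
python3 - <<'E'
from h import *
from rig import bot
print(inc(bot.state(),[.5231,.3087,.09],down(np.radians(7.1))))
E
```

```text
(array([0.0078, 0.0087, 0.1403]), array([ 0.0002, -0.0001, -0.0774]))
```

Emit:
{"api": "carry_out", "payload": {"increments": [{"dp": [0.008,0.009,0.047],"delta_rot": [0,0,-0.077],"jaw": 0.41},{"dp": [0.008,0.009,0.094],"delta_rot": [0,0,-0.077],"jaw": 0.41},{"dp": [0.008,0.009,0.14],"delta_rot": [0,0,-0.077],"jaw": 0.41},{"dp": [0.008,0.009,0.14],"delta_rot": [0,0,-0.077],"jaw": 0.41},{"dp": [0.008,0.009,0.14],"delta_rot": [0,0,-0.077],"jaw": 0.41},{"dp": [0.008,0.009,0.14],"delta_rot": [0,0,-0.077],"jaw": 0.41}]}}

```text
clock: 2.05
ee_pos: [0.5251, 0.3089, 0.0932]
tcp_rot: [0.663, 0.749, 0.002, 0.001]
wrist_force: [-0.0, -0.0, 0.4]
grip_width: 0.701
```

```bash
python3 - <<'E'
from h import *
from rig import bot
s=bot.state(); print(s['ee_pos'],s['q'],s['clock'],s['wrist_force'],s['grip_width'])
c,p,d=snap('wrist','w2'); P=cloud(c,d)
w=(p.min(2)>120)&(P[...,2]>.043)&(P[...,2]<.055)
lab=cv2.connectedComponentsWithStats(w.astype(np.uint8))
for i in range(1,lab[0]):
    if lab[2][i][4]<100: continue
    q=P[lab[1]==i]; print(lab[2][i],q.mean(0),cv2.minAreaRect(q[:,:2].astype(np.float32)*1000))
    ys,xs=np.where(lab[1]==i); r=cv2.minAreaRect(np.c_[xs,ys].astype(np.float32)); print('ray on z=.047',onplane(c,[r[0]],.047))
print(inc(s,[.5231,.3087,.038],down(np.radians(7.1))))
E
```

```text
[0.5251 0.3089 0.0932] [0.4716 0.5915 1.4891 0.     1.0567 0.35  ] 2.05 [-0.0254 -0.024   0.3978] 0.7010202483685823
(array([-0.    , -0.0023,  0.0552]), array([ 0.0026, -0.0009, -0.0015]))
```

View pics/w2.png

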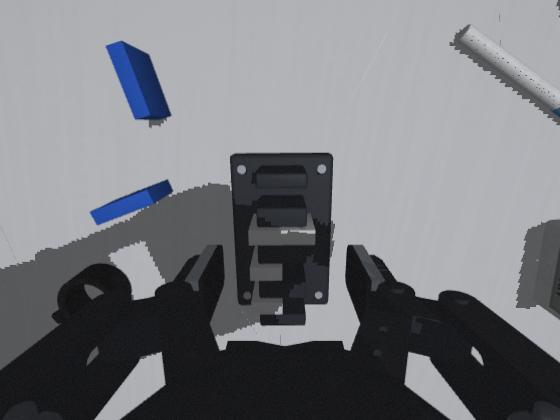

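```bash
python3 - <<'E'
from h import *
from rig import bot
s=bot.state(); print(s['ee_pos'],s['clock'])
z,p,d=load('w2'); P=cloud(z,d)
crop('w2',200,140,370,340,4,'c4')
for zz in (.047,): print(onplane(z,[(249,232),(314.5,231.5),(282,222),(282,243)],zz))
print(P[231,282],P[231,255],P[231,305])
for tp in ([.5231,.3087,.047],): print(proj(z,[tp]))
E
```

```text
[0.5251 0.3088 0.0931] 2.1
[[0.5034 0.3092 0.047 ]
 [0.5422 0.3142 0.047 ]
 [0.5222 0.3179 0.047 ]
 [0.5238 0.3046 0.047 ]]
[0.5228 0.3131 0.0495] [0.507  0.3111 0.049 ] [0.5364 0.3144 0.0485]
[[281.6221 236.5057]]
```

View pics/c4.png

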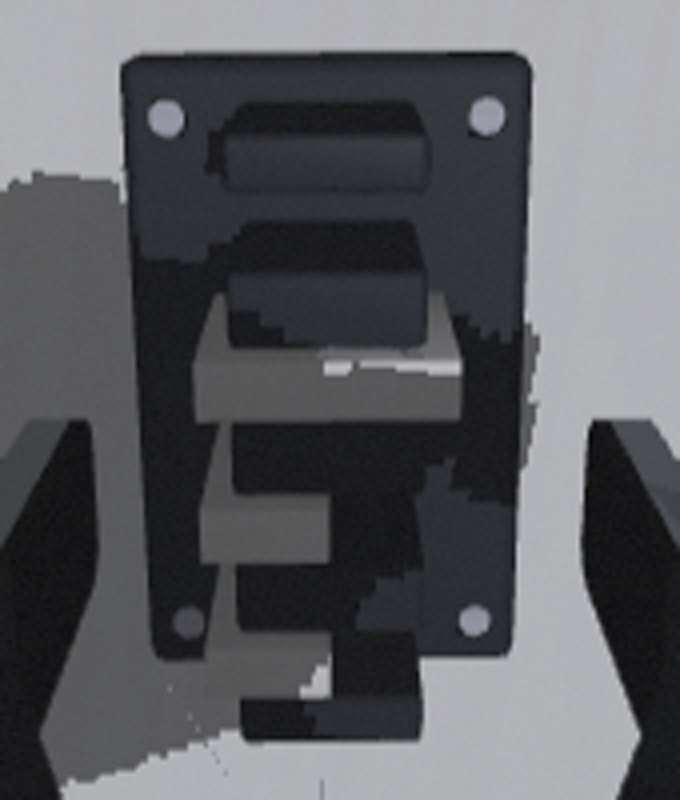

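Emit:
{"api": "carry_out", "payload": {"increments": [{"dp": [0,-0.001,0.02],"delta_rot": [0,0,0],"jaw": 0.41},{"dp": [0,-0.001,0.035],"delta_rot": [0,0,0],"jaw": 0.41},{"dp": [0,-0.001,0.046],"delta_rot": [0,0,0],"jaw": 0.41},{"dp": [0,-0.001,0.052],"delta_rot": [0,0,0],"jaw": 0.41},{"dp": [0,-0.001,0.052],"delta_rot": [0,0,0],"jaw": 0.41},{"dp": [0,-0.001,0.052],"delta_rot": [0,0,0],"jaw": 0.41},{"dp": [0,-0.001,0.052],"delta_rot": [0,0,0],"jaw": 0.41}]}}

```text
clock: 2.8
ee_pos: [0.5234, 0.3081, 0.0386]
tcp_rot: [0.663, 0.749, 0.0, 0.0]
wrist_force: [-0.2, -0.1, 0.2]
grip_width: 0.705
```

Emit:
{"api": "carry_out", "payload": {"increments": [{"dp": [0,0,0],"delta_rot": [0,0,0],"jaw": -1},{"dp": [0,0,0],"delta_rot": [0,0,0],"jaw": -1},{"dp": [0,0,0],"delta_rot": [0,0,0],"jaw": -1},{"dp": [0,0,0],"delta_rot": [0,0,0],"jaw": -1},{"dp": [0,0,0],"delta_rot": [0,0,0],"jaw": -1},{"dp": [0,0,0],"delta_rot": [0,0,0],"jaw": -1}]}}

```text
clock: 3.4
ee_pos: [0.5234, 0.3081, 0.0387]
tcp_rot: [0.663, 0.749, 0.0, 0.0]
wrist_force: [-1.1, -1.4, 6.0]
grip_width: 0.452
```

Emit:
{"api": "carry_out", "payload": {"increments": [{"dp": [0,0,-0.015],"delta_rot": [0,0,0],"jaw": -1},{"dp": [0,0,-0.03],"delta_rot": [0,0,0],"jaw": -1},{"dp": [0,0,-0.05],"delta_rot": [0,0,0],"jaw": -1},{"dp": [0,0,-0.075],"delta_rot": [0,0,0],"jaw": -1},{"dp": [0,0,-0.1],"delta_rot": [0,0,0],"jaw": -1},{"dp": [0,0,-0.1],"delta_rot": [0,0,0],"jaw": -1},{"dp": [0,0,-0.1],"delta_rot": [0,0,0],"jaw": -1}]}}

```text
clock: 4.1
ee_pos: [0.5231, 0.3079, 0.1385]
tcp_rot: [0.663, 0.749, 0.0, 0.0]
wrist_force: [-1.1, 0.2, -2.6]
grip_width: 0.454
```

```bash
python3 - <<'E'
from h import *
from rig import bot
s=bot.state(); print(s['ee_pos'],s['q'],s['clock'],s['wrist_force'],s['grip_width'])
c,p,d=snap('wrist','w3')
crop('w3',160,130,410,340,3,'c5')
# target above regrasp spot
print(inc(s,[.46,.17,.14],down(np.radians(7.1))))
E
```

```text
[0.5231 0.3079 0.1385] [ 0.4717  0.5317  1.4652 -0.      1.1436  0.3507] 4.1 [-1.0654  0.2326 -2.585 ] 0.45424374984356736
(array([-0.1293, -0.0793, -0.0016]), array([ 0.0006, -0.0002, -0.0018]))
```

View pics/c5.png

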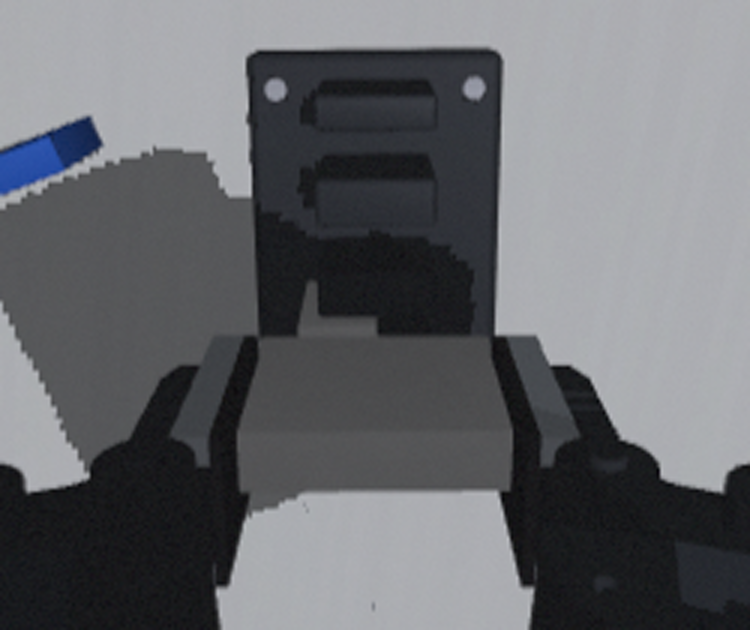

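The wrist view shows the block upright and centred between the pads (crop (375,410)), with the neighbouring blocks left in the rack. Next I'll carry it to the free spot and turn it by 90°.

Emit:
{"api": "carry_out", "payload": {"increments": [{"dp": [-0.03,-0.02,0],"delta_rot": [0,0,-0.09],"jaw": -1},{"dp": [-0.07,-0.04,0],"delta_rot": [0,0,-0.18],"jaw": -1},{"dp": [-0.1,-0.06,0],"delta_rot": [0,0,-0.27],"jaw": -1},{"dp": [-0.13,-0.079,0],"delta_rot": [0,0,-0.36],"jaw": -1},{"dp": [-0.13,-0.079,0],"delta_rot": [0,0,-0.45],"jaw": -1},{"dp": [-0.13,-0.079,0],"delta_rot": [0,0,-0.54],"jaw": -1},{"dp": [-0.13,-0.079,0],"delta_rot": [0,0,-0.63],"jaw": -1},{"dp": [-0.13,-0.079,0],"delta_rot": [0,0,-0.72],"jaw": -1},{"dp": [-0.13,-0.079,0.02],"delta_rot": [0,0,-0.81],"jaw": -1},{"dp": [-0.13,-0.079,0.05],"delta_rot": [0,0,-0.9],"jaw": -1},{"dp": [-0.13,-0.079,0.08],"delta_rot": [0,0,-1.0],"jaw": -1},{"dp": [-0.13,-0.079,0.08],"delta_rot": [0,0,-1.0],"jaw": -1}]}}

```text
clock: 5.35
ee_pos: [0.4579, 0.1686, 0.0541]
tcp_rot: [-0.062, 0.998, -0.001, -0.004]
wrist_force: [-0.2, 0.4, -1.5]
grip_width: 0.454
```

Emit:
{"api": "carry_out", "payload": {"increments": [{"dp": [0,0,0.01],"delta_rot": [0,0,0],"jaw": -1},{"dp": [0,0,0.02],"delta_rot": [0,0,0],"jaw": -1},{"dp": [0,0,0.026],"delta_rot": [0,0,0],"jaw": -1},{"dp": [0,0,0.029],"delta_rot": [0,0,0],"jaw": -1},{"dp": [0,0,0.029],"delta_rot": [0,0,0],"jaw": -1},{"dp": [0,0,0.029],"delta_rot": [0,0,0],"jaw": -1}]}}

```text
clock: 5.95
ee_pos: [0.4606, 0.1694, 0.0293]
tcp_rot: [-0.06, 0.998, 0.0, 0.0]
wrist_force: [0.4, 0.8, -2.4]
grip_width: 0.455
```

Emit:
{"api": "carry_out", "payload": {"increments": [{"dp": [0,0,0.001],"delta_rot": [0,0,0],"jaw": -1},{"dp": [0,0,0.002],"delta_rot": [0,0,0],"jaw": -1},{"dp": [0,0,0.0025],"delta_rot": [0,0,0],"jaw": -1},{"dp": [0,0,0.0025],"delta_rot": [0,0,0],"jaw": -1}]}}

```text
clock: 6.35
ee_pos: [0.4605, 0.1694, 0.0267]
tcp_rot: [-0.06, 0.998, 0.0, 0.0]
wrist_force: [-1.5, -0.5, 2.2]
grip_width: 0.453
```

Contact: the vertical force went from −2.4 to +2.2 N. I'll release and rise.

Emit:
{"api": "carry_out", "payload": {"increments": [{"dp": [0,0,0],"delta_rot": [0,0,0],"jaw": 0.5},{"dp": [0,0,0],"delta_rot": [0,0,0],"jaw": 0.5},{"dp": [0,0,0],"delta_rot": [0,0,0],"jaw": 0.5},{"dp": [0,0,-0.04],"delta_rot": [0,0,0],"jaw": 0.5},{"dp": [0,0,-0.09],"delta_rot": [0,0,0],"jaw": 0.5},{"dp": [0,0,-0.14],"delta_rot": [0,0,0],"jaw": 0.5},{"dp": [0,0,-0.14],"delta_rot": [0,0,0],"jaw": 0.5},{"dp": [0,0,-0.14],"delta_rot": [0,0,0],"jaw": 0.5}]}}

```text
clock: 7.15
ee_pos: [0.4606, 0.1694, 0.1673]
tcp_rot: [-0.061, 0.998, 0.0, 0.001]
wrist_force: [0.1, 0.1, -0.3]
grip_width: 0.75
```

```bash
python3 - <<'E'
from h import *
from rig import bot
s=bot.state(); print(s['ee_pos'],s['q'],s['clock'],s['wrist_force'],s['grip_width'])
c,p,d=snap('wrist','w4')
print(proj(c,[[.4605,.1694,.035]]))
# look pose over bench: bench ~(0.56,-0.06)
print(inc(s,[.52,-.09,.28],down(np.radians(7))))
E
```

```text
[0.4606 0.1694 0.1673] [ 0.2778  0.2569  1.781  -0.      1.1015 -1.4141] 7.15 [ 0.0651  0.1076 -0.2684] 0.749921383600676
[[284.4428 199.8635]]
(array([-0.0279, -0.2647, -0.1127]), array([0.0013, 0.0009, 0.9993]))
```

View pics/w4.png

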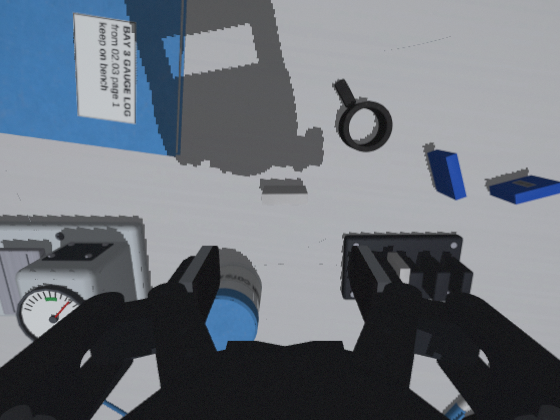

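```bash
python3 - <<'E'
from h import *
z,p,d=load('w4'); P=cloud(z,d)
crop('w4',240,150,330,220,8,'c6')
m=(P[...,2]>.025)&(P[...,2]<.045); m[:150]=0;m[215:]=0;m[:,:240]=0;m[:,330:]=0
q=P[m]; print(len(q),q.mean(0),cv2.minAreaRect(q[:,:2].astype(np.float32)*1000)); ys,xs=np.where(m); print(xs.min(),xs.max(),ys.min(),ys.max())
r=cv2.minAreaRect(np.c_[xs,ys].astype(np.float32)); print(r,onplane(z,[r[0]],.035))
E
```

```text
607 [0.4586 0.1694 0.0354] ((459.471923828125, 169.32659912109375), (9.666532516479492, 39.45521545410156), 7.042830467224121)
262 307 191 204
((284.5, 197.5), (13.0, 45.0), 90.0) [[0.4584 0.1692 0.035 ]]
```

View pics/c6.png

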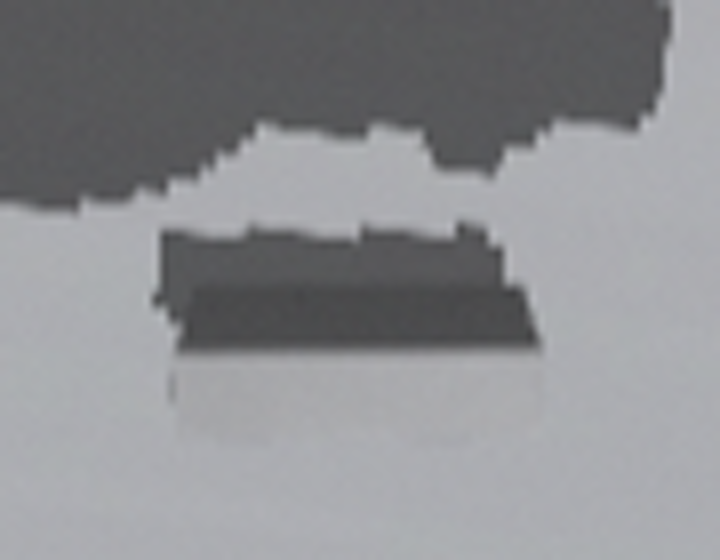

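The block stands on its narrow edge at (0.459, 0.169); its light top is at about (284,198). Next I'll look over the bench.

Emit:
{"api": "carry_out", "payload": {"increments": [{"dp": [-0.0,-0.03,-0.04],"delta_rot": [0,0,0.09],"jaw": 1},{"dp": [-0.01,-0.07,-0.08],"delta_rot": [0,0,0.18],"jaw": 1},{"dp": [-0.02,-0.11,-0.11],"delta_rot": [0,0,0.27],"jaw": 1},{"dp": [-0.028,-0.15,-0.11],"delta_rot": [0,0,0.36],"jaw": 1},{"dp": [-0.028,-0.19,-0.11],"delta_rot": [0,0,0.45],"jaw": 1},{"dp": [-0.028,-0.23,-0.11],"delta_rot": [0,0,0.54],"jaw": 1},{"dp": [-0.028,-0.265,-0.11],"delta_rot": [0,0,0.63],"jaw": 1},{"dp": [-0.028,-0.265,-0.11],"delta_rot": [0,0,0.72],"jaw": 1},{"dp": [-0.028,-0.265,-0.11],"delta_rot": [0,0,0.81],"jaw": 1},{"dp": [-0.028,-0.265,-0.11],"delta_rot": [0,0,0.9],"jaw": 1},{"dp": [-0.028,-0.265,-0.11],"delta_rot": [0,0,1.0],"jaw": 1},{"dp": [-0.028,-0.265,-0.11],"delta_rot": [0,0,1.0],"jaw": 1}]}}

```text
clock: 8.4
ee_pos: [0.52, -0.0903, 0.2748]
tcp_rot: [0.664, 0.748, -0.001, -0.001]
wrist_force: [-0.1, -0.5, -0.9]
grip_width: 0.997
```

```bash
python3 - <<'E'
from h import *
from rig import bot
s=bot.state(); print(s['ee_pos'],s['q'],s['clock'],s['joint_velocities'])
c,p,d=snap('wrist','w5')
E
```

```text
[ 0.52   -0.0903  0.2748] [-0.2414  0.233   1.5474  0.      1.3642 -0.3597] 8.4 [ 0.0022 -0.0044 -0.002   0.0006  0.003  -0.1032]
```

View pics/w5.png

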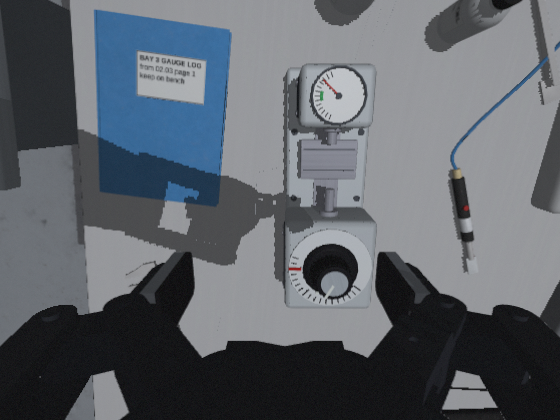

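```bash
python3 - <<'E'
from h import *
crop('w5',270,50,390,320,3,'c7a'); 
im=cv2.imread('pics/c7a.png'); cv2.imwrite('pics/c7.png',cv2.resize(cv2.imread('pics/w5.png')[110:320,270:390],None,fx=2.8,fy=2.8,interpolation=cv2.INTER_CUBIC))
z,p,d=load('w5'); P=cloud(z,d)
m=(P[...,0]>.45)&(P[...,0]<.68)&(P[...,1]>-.28)&(P[...,1]<.07)
m[:, :200]=0
for lo,hi in [(.08,.0905),(.085,.098),(.035,.046),(.0495,.067),(.115,.125)]:
    k=m&(P[...,2]>lo)&(P[...,2]<hi); lab=cv2.connectedComponentsWithStats(k.astype(np.uint8))
    for i in range(1,lab[0]):
        if lab[2][i][4]<60: continue
        q=P[lab[1]==i]; print(lo,hi,lab[2][i],q.mean(0),cv2.minAreaRect(q[:,:2].astype(np.float32)*1000))
E
```

```text
0.08 0.0905 [ 299   63   77   66 2121] [0.5564 0.0035 0.0859] ((559.591552734375, 4.5591888427734375), (74.00255584716797, 60.68174362182617), 6.697528839111328)
0.08 0.0905 [ 313   68   52   55 1147] [0.5606 0.0075 0.0898] ((560.7080688476562, 7.560367584228516), (44.22419357299805, 49.18142318725586), 67.60000610351562)
0.08 0.0905 [ 284  220   93   89 5046] [ 0.5772 -0.1679  0.0879] ((580.174072265625, -176.7616424560547), (101.61909484863281, 109.30020904541016), 6.1166534423828125)
0.085 0.098 [ 301   64   75   63 4288] [0.5588 0.0047 0.0893] ((559.3338623046875, 4.697307586669922), (70.45426177978516, 56.90018081665039), 6.786291599273682)
0.085 0.098 [ 286  222   90   87 5948] [ 0.5778 -0.17    0.0896] ((580.4335327148438, -177.1676483154297), (98.22004699707031, 107.39570617675781), 6.7715067863464355)
0.035 0.046 [ 300  140   58   40 2170] [ 0.5671 -0.0623  0.0416] ((567.2680053710938, -62.65955352783203), (66.1235122680664, 45.91990661621094), 6.4650373458862305)
0.035 0.046 [286 208  34   5  74] [ 0.545  -0.1266  0.0404] ((545.5136108398438, -126.5314712524414), (40.8083381652832, 2.465513229370117), 9.962287902832031)
0.035 0.046 [335 208  32   5  68] [ 0.6041 -0.1199  0.0407] ((604.2180786132812, -119.8934555053711), (36.848426818847656, 1.921053409576416), 3.2464184761047363)
0.0495 0.067 [323 129  14  16 145] [ 0.5627 -0.0356  0.0635] ((561.6317138671875, -35.21595001220703), (13.740559577941895, 16.568302154541016), 10.213998794555664)
0.0495 0.067 [285 189  87  32 568] [ 0.5718 -0.1163  0.0608] ((570.9645385742188, -110.02259826660156), (98.57577514648438, 34.353450775146484), 8.523148536682129)
0.115 0.125 [ 314  263   40   37 1110] [ 0.5792 -0.1752  0.1215] ((580.07421875, -177.19607543945312), (39.98229217529297, 39.91035842895508), 8.873611450195312)
```

View pics/c7.png

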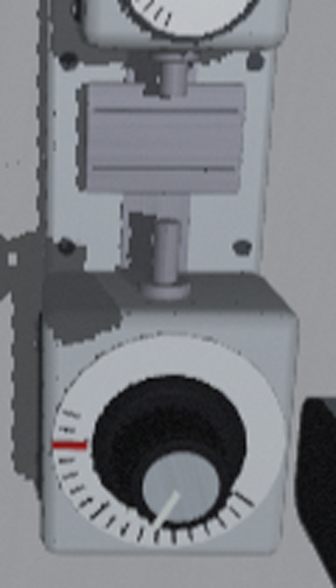

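```bash
python3 - <<'E'
from h import *
cv2.imwrite('pics/c8.png',cv2.resize(cv2.imread('pics/w5.png')[225:315,280:380],None,fx=7,fy=7,interpolation=cv2.INTER_CUBIC))
z,p,d=load('w5'); P=cloud(z,d)
ax=np.array([.5803,-.1778])
for n,uv,h in [('mark',(295,269),.086),('ptr in',(333.5,285.7),.12),('ptr tip',(324,301),.094)]:
    q=onplane(z,[uv],h)[0,:2]-ax; print(n,np.linalg.norm(q)*1000,np.degrees(np.arctan2(q[1],q[0])))
# spindle tip approx
for n,uv in [('sp',(329.5,188.5)),('anv',(332,144))]:
    q=onplane(z,[uv],.063)[0,:2]-[.5672,-.0625]; a=np.radians(6.5); print(n,q[0]*np.cos(a)+q[1]*np.sin(a),-q[0]*np.sin(a)+q[1]*np.cos(a))
E
```

```text
mark 38.694396176380316 -170.4690577503148
ptr in 3.0117099339523525 -85.99096040045806
ptr tip 38.26794569784125 -91.52907471629068
sp -0.00021972888698799193 -0.029597618909654552
anv 0.00030800395825770935 0.01984348655481537
```

View pics/c8.png

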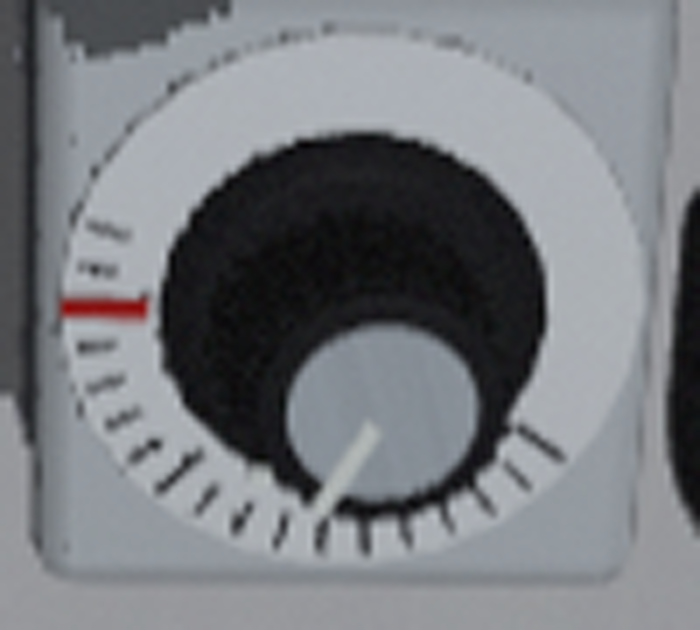

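```bash
python3 - <<'E'
from h import *
z,p,d=load('w5')
a=onplane(z,[(333.1,286.1),(325.7,297.1),(334.7,283.9)],.12); print(a, np.degrees(np.arctan2(*(a[1]-a[0])[[1,0]])),np.degrees(np.arctan2(*(a[1]-a[2])[[1,0]])))
E
```

```text
[[ 0.5802 -0.1813  0.12  ]
 [ 0.5746 -0.1949  0.12  ]
 [ 0.5814 -0.1786  0.12  ]] -112.36771653276432 -112.71564185161502
```

The wrist view shows the dial pointer line running (333,286)→(326,297), the red mark at (295,269), the spindle tip at (329,188) and the anvil at (332,144). The pointer is about 61° short of the mark. That leaves 48–50 mm of room, so the block fits without backing off. I'll return and regrasp it across its thickness.

```bash
python3 - <<'E'
from h import *
from rig import bot
s=bot.state(); print(s['ee_pos'],s['clock'])
print(inc(s,[.4593,.1694,.10],down(np.radians(7.05))))
E
```

```text
[ 0.52   -0.0903  0.275 ] 8.45
(array([ 0.2651, -0.0279,  0.1753]), array([-0.0015, -0.0006,  0.0001]))
```

Emit:
{"api": "carry_out", "payload": {"increments": [{"dp": [0.04,-0.004,0.02],"delta_rot": [0,0,0],"jaw": -0.2},{"dp": [0.085,-0.009,0.04],"delta_rot": [0,0,0],"jaw": -0.2},{"dp": [0.13,-0.014,0.06],"delta_rot": [0,0,0],"jaw": -0.2},{"dp": [0.175,-0.019,0.08],"delta_rot": [0,0,0],"jaw": -0.2},{"dp": [0.22,-0.024,0.1],"delta_rot": [0,0,0],"jaw": -0.2},{"dp": [0.25,-0.027,0.13],"delta_rot": [0,0,0],"jaw": -0.2},{"dp": [0.265,-0.028,0.165],"delta_rot": [0,0,0],"jaw": -0.2},{"dp": [0.265,-0.028,0.175],"delta_rot": [0,0,0],"jaw": -0.2},{"dp": [0.265,-0.028,0.175],"delta_rot": [0,0,0],"jaw": -0.2},{"dp": [0.265,-0.028,0.175],"delta_rot": [0,0,0],"jaw": -0.2},{"dp": [0.265,-0.028,0.175],"delta_rot": [0,0,0],"jaw": -0.2}]}}

```text
clock: 9.55
ee_pos: [0.4613, 0.1687, 0.1029]
tcp_rot: [0.663, 0.748, 0.001, 0.001]
wrist_force: [-0.2, 0.2, 1.0]
grip_width: 0.4
```

```bash
python3 - <<'E'
from h import *
from rig import bot
c,p,d=snap('wrist','w6')
s=bot.state(); print(s['ee_pos'],s['clock'],s['grip_width'])
print(inc(s,[.4593,.1694,.026],down(np.radians(7.05))))
print(proj(c,[[.4593,.1694,.035]]))
cv2.imwrite('pics/c9.png',p[100:340,140:420,::-1].repeat(2,0).repeat(2,1))
E
```

```text
[0.4612 0.1688 0.1028] 9.6 0.3979902536993718
(array([ 0.0008, -0.002 ,  0.0768]), array([ 0.0014, -0.0002, -0.0016]))
[[282.1383 223.1697]]
```

View pics/c9.png

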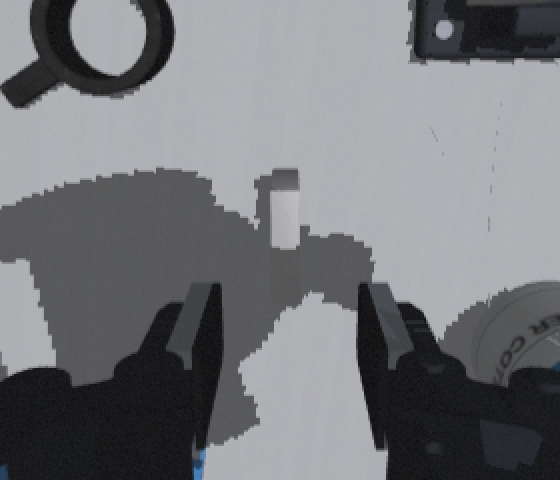

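Emit:
{"api": "carry_out", "payload": {"increments": [{"dp": [0.0005,-0.001,0.02],"delta_rot": [0,0,0],"jaw": -0.2},{"dp": [0.0005,-0.001,0.04],"delta_rot": [0,0,0],"jaw": -0.2},{"dp": [0.0005,-0.001,0.056],"delta_rot": [0,0,0],"jaw": -0.2},{"dp": [0.0005,-0.001,0.068],"delta_rot": [0,0,0],"jaw": -0.2},{"dp": [0.0005,-0.001,0.074],"delta_rot": [0,0,0],"jaw": -0.2},{"dp": [0.0005,-0.001,0.074],"delta_rot": [0,0,0],"jaw": -0.2},{"dp": [0.0005,-0.001,0.074],"delta_rot": [0,0,0],"jaw": -0.2}]}}

```text
clock: 10.3
ee_pos: [0.4598, 0.1697, 0.0281]
tcp_rot: [0.663, 0.749, 0.0, 0.0]
wrist_force: [0.2, 0.0, -0.2]
grip_width: 0.404
```

Emit:
{"api": "carry_out", "payload": {"increments": [{"dp": [0,0,0.001],"delta_rot": [0,0,0],"jaw": -1},{"dp": [0,0,0.001],"delta_rot": [0,0,0],"jaw": -1},{"dp": [0,0,0.001],"delta_rot": [0,0,0],"jaw": -1},{"dp": [0,0,0.001],"delta_rot": [0,0,0],"jaw": -1},{"dp": [0,0,0.001],"delta_rot": [0,0,0],"jaw": -1}]}}

```text
clock: 10.8
ee_pos: [0.4596, 0.1698, 0.0271]
tcp_rot: [0.663, 0.749, 0.0, 0.0]
wrist_force: [-1.7, -1.8, 6.3]
grip_width: 0.099
```

```bash
python3 - <<'E'
from h import *
from rig import bot
s=bot.state()
print(inc(s,[.5678,-.0680,.16],down(np.radians(6.5))))
E
```

```text
(array([-0.2491,  0.0788, -0.1329]), array([ 0.0006, -0.0001,  0.0048]))
```

Emit:
{"api": "carry_out", "payload": {"increments": [{"dp": [0,0,-0.03],"delta_rot": [0,0,0],"jaw": -1},{"dp": [0,0,-0.07],"delta_rot": [0,0,0],"jaw": -1},{"dp": [0,0,-0.11],"delta_rot": [0,0,0],"jaw": -1},{"dp": [-0.03,0.01,-0.133],"delta_rot": [0,0,0],"jaw": -1},{"dp": [-0.07,0.023,-0.133],"delta_rot": [0,0,0],"jaw": -1},{"dp": [-0.115,0.037,-0.133],"delta_rot": [0,0,0.005],"jaw": -1},{"dp": [-0.16,0.051,-0.133],"delta_rot": [0,0,0.005],"jaw": -1},{"dp": [-0.205,0.065,-0.133],"delta_rot": [0,0,0.005],"jaw": -1},{"dp": [-0.235,0.074,-0.133],"delta_rot": [0,0,0.005],"jaw": -1},{"dp": [-0.249,0.079,-0.133],"delta_rot": [0,0,0.005],"jaw": -1},{"dp": [-0.249,0.079,-0.133],"delta_rot": [0,0,0.005],"jaw": -1},{"dp": [-0.249,0.079,-0.133],"delta_rot": [0,0,0.005],"jaw": -1}]}}

```text
clock: 12.0
ee_pos: [0.5674, -0.0671, 0.1592]
tcp_rot: [0.666, 0.746, -0.0, -0.0]
wrist_force: [0.4, 0.5, -2.0]
grip_width: 0.106
```

```bash
python3 - <<'E'
from h import *
from rig import bot
c,p,d=snap('wrist','w7')
s=bot.state(); print(s['ee_pos'],s['clock'],s['grip_width'],s['wrist_force'])
print(inc(s,[.5678,-.0680,.0675],down(np.radians(6.5))))
P=cloud(c,d)
ee=s['ee_pos']; m=(np.hypot(P[...,0]-ee[0],P[...,1]-ee[1])<.03)&(abs(P[...,2]-(ee[2]+.008))<.006)
q=P[m]; print(len(q),q.mean(0),cv2.minAreaRect(q[:,:2].astype(np.float32)*1000))
cv2.imwrite('pics/c10.png',p[60:340,140:420,::-1].repeat(2,0).repeat(2,1))
E
```

```text
[ 0.5674 -0.0668  0.1594] 12.05 0.10272316615185795 [-0.7642  0.2007 -2.4883]
(array([-0.0013,  0.0003,  0.0919]), array([-0.0003, -0.0002,  0.0004]))
2628 [ 0.5664 -0.0631  0.1681] ((566.6015014648438, -67.18195343017578), (35.35551071166992, 35.22224044799805), 53.131103515625)
```

View pics/c10.png

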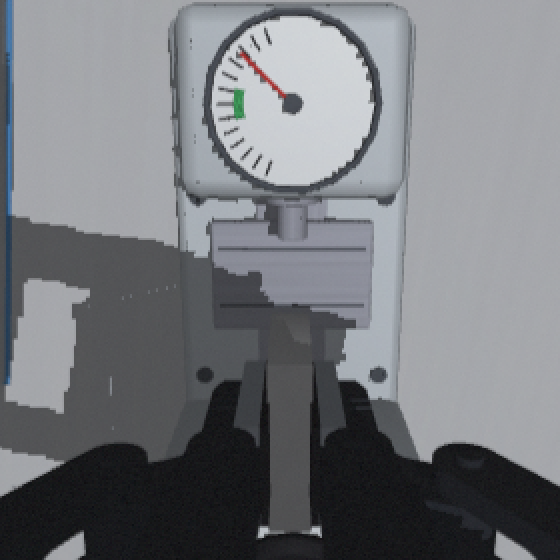

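```bash
python3 - <<'E'
from h import *
z,p,d=load('w7')
q=onplane(z,[(285,242),(285,325)],.1673); print(q, q.mean(0),np.linalg.norm(q[1]-q[0]))
a=np.radians(6.5)
# anvil/table check from this view
def b(q,): 
    q=q[:,:2]-[.5672,-.0625]; return np.c_[q[:,0]*np.cos(a)+q[:,1]*np.sin(a),-q[:,0]*np.sin(a)+q[:,1]*np.cos(a)]
print('block mid',b(q.mean(0)[None]))
print('anvil tip',b(onplane(z,[(140+292/2,60+240/2)],.063)),'table corners',b(onplane(z,[(140+212/2,60+220/2),(140+373/2,60+220/2),(140+212/2,60+328/2)],.04)))
P=cloud(z,d); k=(P[...,2]>.036)&(P[...,2]<.046); k[:170]=0;k[225:]=0;k[:,:240]=0;k[:,330:]=0
r=P[k]; print(cv2.minAreaRect(r[:,:2].astype(np.float32)*1000))
E
```

```text
[[ 0.5649 -0.0482  0.1673]
 [ 0.5695 -0.0879  0.1673]] [ 0.5672 -0.068   0.1673] 0.039918114566705125
block mid [[-0.0006 -0.0055]]
anvil tip [[0.0003 0.0201]] table corners [[-0.0319  0.0238]
 [ 0.033   0.0237]
 [-0.0334 -0.0223]]
((567.120849609375, -61.881927490234375), (66.07461547851562, 45.82088851928711), 6.398133277893066)
```

Measured block middle in bench axes is (−0.6, −5.5) mm, and the block is straight and centred between the tips. I'll lower it.

Emit:
{"api": "carry_out", "payload": {"increments": [{"dp": [0,0.0004,0.02],"delta_rot": [0,0,0],"jaw": -1},{"dp": [0,0.0004,0.04],"delta_rot": [0,0,0],"jaw": -1},{"dp": [0,0.0004,0.06],"delta_rot": [0,0,0],"jaw": -1},{"dp": [0,0.0004,0.075],"delta_rot": [0,0,0],"jaw": -1},{"dp": [0,0.0004,0.085],"delta_rot": [0,0,0],"jaw": -1},{"dp": [0,0.0004,0.09],"delta_rot": [0,0,0],"jaw": -1},{"dp": [0,0.0004,0.09],"delta_rot": [0,0,0],"jaw": -1},{"dp": [0,0.0004,0.09],"delta_rot": [0,0,0],"jaw": -1}]}}

```text
clock: 12.85
ee_pos: [0.5686, -0.0679, 0.0702]
tcp_rot: [0.666, 0.746, 0.0, 0.0]
wrist_force: [-0.1, -0.8, -1.6]
grip_width: 0.102
```

Emit:
{"api": "carry_out", "payload": {"increments": [{"dp": [0,0,0.001],"delta_rot": [0,0,0],"jaw": -1},{"dp": [0,0,0.002],"delta_rot": [0,0,0],"jaw": -1},{"dp": [0,0,0.0028],"delta_rot": [0,0,0],"jaw": -1},{"dp": [0,0,0.0028],"delta_rot": [0,0,0],"jaw": -1}]}}

```text
clock: 13.25
ee_pos: [0.5684, -0.068, 0.0671]
tcp_rot: [0.666, 0.746, 0.0, 0.0]
wrist_force: [-1.6, 0.5, 1.7]
grip_width: 0.102
```

Emit:
{"api": "carry_out", "payload": {"increments": [{"dp": [0,0,0],"delta_rot": [0,0,0],"jaw": -0.5},{"dp": [0,0,0],"delta_rot": [0,0,0],"jaw": -0.3},{"dp": [0,0,0],"delta_rot": [0,0,0],"jaw": -0.3},{"dp": [0,0,0],"delta_rot": [0,0,0],"jaw": -0.3},{"dp": [0,0,-0.02],"delta_rot": [0,0,0],"jaw": -0.3},{"dp": [0,0,-0.05],"delta_rot": [0,0,0],"jaw": -0.3},{"dp": [0,0,-0.1],"delta_rot": [0,0,0],"jaw": -0.3},{"dp": [0,0,-0.15],"delta_rot": [0,0,0],"jaw": 0.4},{"dp": [0,0,-0.15],"delta_rot": [0,0,0],"jaw": 0.4},{"dp": [0,0,-0.15],"delta_rot": [0,0,0],"jaw": 0.4}]}}

```text
clock: 14.25
ee_pos: [0.5684, -0.0679, 0.2176]
tcp_rot: [0.666, 0.746, 0.001, 0.001]
wrist_force: [-0.5, 0.7, -0.9]
grip_width: 0.701
```

```bash
python3 - <<'E'
from h import *
from rig import bot
c,p,d=snap('wrist','w8')
s=bot.state(); print(s['ee_pos'],s['q'],s['clock'],s['grip_width'],s['wrist_force'])
P=cloud(c,d)
m=(np.hypot(P[...,0]-.567,P[...,1]+.068)<.04)&(abs(P[...,2]-.076)<.006)
q=P[m]; r=cv2.minAreaRect(q[:,:2].astype(np.float32)*1000);print(len(q),q.mean(0),r)
a=np.radians(6.5);v=np.array(r[0])/1000-[.5672,-.0625]; print('bench',v[0]*np.cos(a)+v[1]*np.sin(a),-v[0]*np.sin(a)+v[1]*np.cos(a))
cv2.imwrite('pics/c11.png',cv2.resize(p[60:340,180:400,::-1],None,fx=2.1,fy=2.1))
# dial approach, jaw yaw 60 deg
for yw in (60,90): print(yw,inc(s,[.5804,-.1778,.17],down(np.radians(yw))))
E
```

```text
[ 0.568  -0.0678  0.2162] [-0.1829  0.3774  1.498   0.      1.2666 -0.2961] 14.3 0.700391493454197 [-0.0463 -0.733  -1.1416]
486 [ 0.5679 -0.0681  0.0765] ((566.8795776367188, -58.64961242675781), (9.185861587524414, 60.6587028503418), 6.271792411804199)
bench 0.00011751360545731186 0.0038619095675068668
60 (array([-0.1107, -0.0001,  0.0462]), array([-0.0002, -0.0002, -0.5946]))
90 (array([-0.1107, -0.0001,  0.0462]), array([-0.0002, -0.0003, -0.9279]))
```

View pics/c11.png

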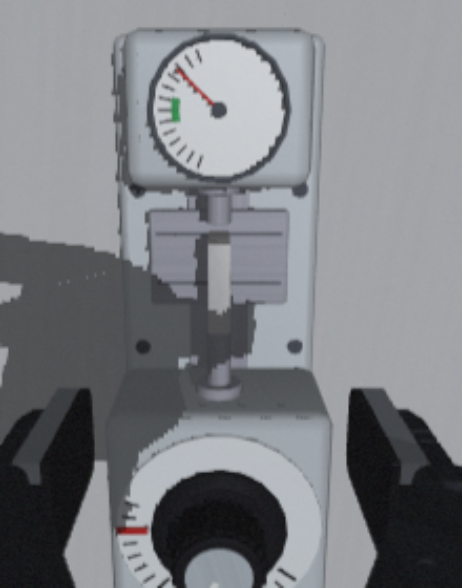

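The block stands aligned between spindle and anvil (crop (218,280)); the red needle is still at rest. Now I'll move over the dial with the jaws pre-turned.

Emit:
{"api": "carry_out", "payload": {"increments": [{"dp": [-0.03,0,0],"delta_rot": [0,0,-0.09],"jaw": 0.6},{"dp": [-0.07,0,0.01],"delta_rot": [0,0,-0.18],"jaw": 0.6},{"dp": [-0.1,0,0.02],"delta_rot": [0,0,-0.27],"jaw": 0.6},{"dp": [-0.1107,0,0.03],"delta_rot": [0,0,-0.36],"jaw": 0.6},{"dp": [-0.1107,0,0.04],"delta_rot": [0,0,-0.45],"jaw": 0.6},{"dp": [-0.1107,0,0.05],"delta_rot": [0,0,-0.54],"jaw": 0.6},{"dp": [-0.1107,0,0.06],"delta_rot": [0,0,-0.62],"jaw": 0.6},{"dp": [-0.1107,0,0.066],"delta_rot": [0,0,-0.68],"jaw": 0.6},{"dp": [-0.1107,0,0.066],"delta_rot": [0,0,-0.68],"jaw": 0.6},{"dp": [-0.1107,0,0.066],"delta_rot": [0,0,-0.68],"jaw": 0.6},{"dp": [-0.1107,0,0.066],"delta_rot": [0,0,-0.68],"jaw": 0.6}]}}

```text
clock: 15.4
ee_pos: [0.5807, -0.1779, 0.1506]
tcp_rot: [0.195, 0.981, 0.0, -0.0]
wrist_force: [0.7, 0.4, -0.7]
grip_width: 0.803
```

```bash
python3 - <<'E'
from h import *
from rig import bot
c,p,d=snap('wrist','w9')
s=bot.state(); print(s['ee_pos'],s['q'],s['clock'],s['grip_width'],s['wrist_force'])
print(inc(s,[.5803,-.1777,.110],down(np.radians(67.5))))
P=cloud(c,d); k=(P[...,2]>.112)&(P[...,2]<.128)&(np.hypot(P[...,0]-.58,P[...,1]+.178)<.03)
q=P[k]; print(len(q),q.mean(0),cv2.minEnclosingCircle(q[:,:2].astype(np.float32)*1000))
E
```

```text
[ 0.5808 -0.1779  0.1508] [-0.3575  0.519   1.4537  0.      1.1688 -1.537 ] 15.45 0.8028488032128719 [-0.7756  0.1902  0.5657]
(array([0.0005, 0.    , 0.0408]), array([0.    , 0.0001, 0.0009]))
3881 [ 0.578  -0.1762  0.1212] ((580.4254150390625, -176.87826538085938), 20.667577743530273)
```

View pics/w9.png

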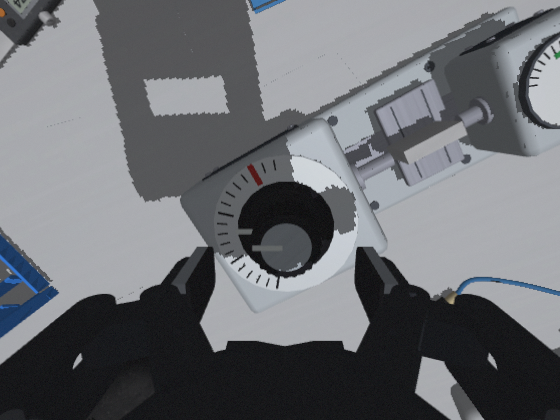

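```bash
cat >> h.py <<'E'
def ang(c,uv,h,ax=(.5803,-.1775)):
    q=onplane(c,[uv],h)[0,:2]-np.array(ax); return np.linalg.norm(q)*1000,np.degrees(np.arctan2(q[1],q[0]))
E
python3 - <<'E'
from h import *
z,p,d=load('w9'); cv2.imwrite('pics/c12.png',cv2.resize(p[150:300,190:370,::-1],None,fx=4,fy=4,interpolation=cv2.INTER_CUBIC))
print(ang(z,(238,231),.094),ang(z,(251,233),.094),ang(z,(255,176),.088),ang(z,(254,249),.12))
E
```

```text
(np.float64(29.813983870422014), np.float64(-111.40746891983835)) (np.float64(21.69205384077416), np.float64(-107.4422654446537)) (np.float64(38.50303280413881), np.float64(-173.38204300366385)) (np.float64(17.2176852616399), np.float64(-107.96986846112473))
```

View pics/c12.png

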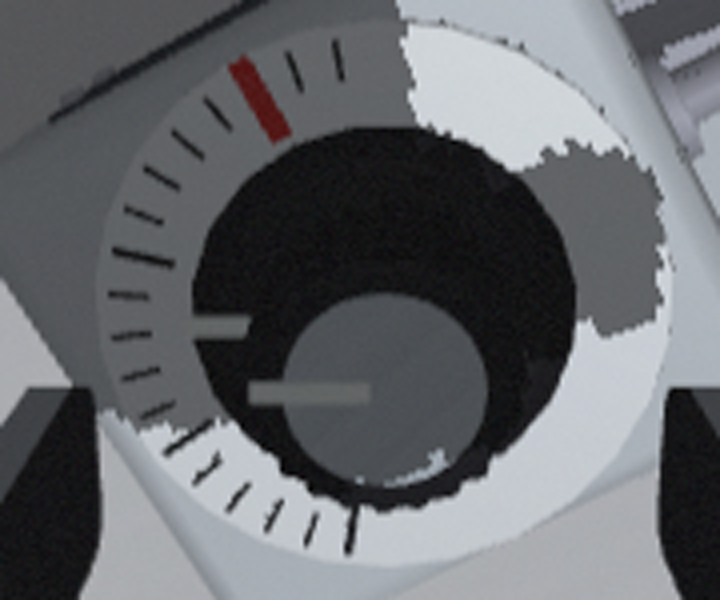

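Emit:
{"api": "carry_out", "payload": {"increments": [{"dp": [0.0003,0,0.015],"delta_rot": [0,0,0],"jaw": 0.6},{"dp": [0.0003,0,0.028],"delta_rot": [0,0,0],"jaw": 0.6},{"dp": [0.0003,0,0.036],"delta_rot": [0,0,0],"jaw": 0.6},{"dp": [0.0003,0,0.04],"delta_rot": [0,0,0],"jaw": 0.6},{"dp": [0.0003,0,0.04],"delta_rot": [0,0,0],"jaw": 0.6},{"dp": [0.0003,0,0.04],"delta_rot": [0,0,0],"jaw": 0.6}]}}

```text
clock: 16.05
ee_pos: [0.5806, -0.1778, 0.1109]
tcp_rot: [0.194, 0.981, -0.0, 0.0]
wrist_force: [0.6, -0.8, -0.4]
grip_width: 0.803
```

Emit:
{"api": "carry_out", "payload": {"increments": [{"dp": [0,0,0],"delta_rot": [0,0,0],"jaw": -1},{"dp": [0,0,0],"delta_rot": [0,0,0],"jaw": -1},{"dp": [0,0,0],"delta_rot": [0,0,0],"jaw": -1},{"dp": [0,0,0],"delta_rot": [0,0,0],"jaw": -1},{"dp": [0,0,0],"delta_rot": [0,0,0],"jaw": -1},{"dp": [0,0,0],"delta_rot": [0,0,0],"jaw": -1}]}}

```text
clock: 16.65
ee_pos: [0.5809, -0.1773, 0.1118]
tcp_rot: [0.193, 0.981, 0.0, 0.001]
wrist_force: [-0.9, 4.6, 7.3]
grip_width: 0.428
```

Emit:
{"api": "carry_out", "payload": {"increments": [{"dp": [0,0,0],"delta_rot": [0,0,0.05],"jaw": -1},{"dp": [0,0,0],"delta_rot": [0,0,0.1],"jaw": -1},{"dp": [0,0,0],"delta_rot": [0,0,0.15],"jaw": -1},{"dp": [0,0,0],"delta_rot": [0,0,0.2],"jaw": -1},{"dp": [0,0,0],"delta_rot": [0,0,0.25],"jaw": -1},{"dp": [0,0,0],"delta_rot": [0,0,0.3],"jaw": -1},{"dp": [0,0,0],"delta_rot": [0,0,0.35],"jaw": -1},{"dp": [0,0,0],"delta_rot": [0,0,0.4],"jaw": -1},{"dp": [0,0,0],"delta_rot": [0,0,0.45],"jaw": -1},{"dp": [0,0,0],"delta_rot": [0,0,0.45],"jaw": -1}]}}

```text
clock: 17.65
ee_pos: [0.5808, -0.1774, 0.1118]
tcp_rot: [0.522, 0.853, 0.0, 0.0]
wrist_force: [-1.9, 3.6, 7.4]
grip_width: 0.429
```

```bash
python3 - <<'E'
from h import *
from rig import bot
c,p,d=snap('wrist','w10')
s=bot.state(); print(s['ee_pos'],s['q'],s['clock'],s['wrist_force'],s['torque'])
y=tool(s)[0].as_matrix()[:,1]; print(np.degrees(np.arctan2(y[1],y[0])))
E
```

```text
[ 0.5808 -0.1775  0.1118] [-0.3571  0.5649  1.4826  0.0006  1.0931 -0.8311] 17.7 [-2.165   3.6925  7.6628] [ 0.5998  0.3983 -0.1419]
27.14510887885062
```

View pics/w10.png

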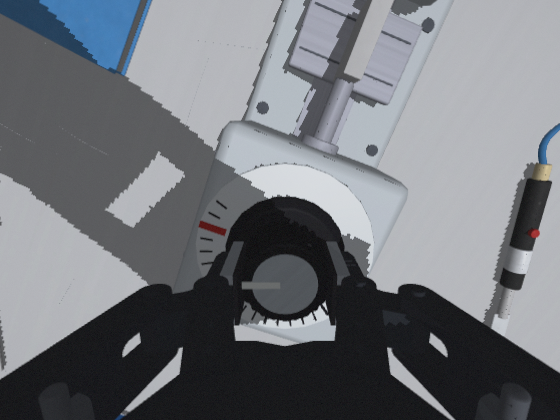

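Emit:
{"api": "carry_out", "payload": {"increments": [{"dp": [0,0,0],"delta_rot": [0,0,0.03],"jaw": -1},{"dp": [0,0,0],"delta_rot": [0,0,0.06],"jaw": -1},{"dp": [0,0,0],"delta_rot": [0,0,0.09],"jaw": -1},{"dp": [0,0,0],"delta_rot": [0,0,0.12],"jaw": -1},{"dp": [0,0,0],"delta_rot": [0,0,0.15],"jaw": -1},{"dp": [0,0,0],"delta_rot": [0,0,0.18],"jaw": -1},{"dp": [0,0,0],"delta_rot": [0,0,0.2],"jaw": -1},{"dp": [0,0,0],"delta_rot": [0,0,0.2],"jaw": -1},{"dp": [0,0,0],"delta_rot": [0,0,0.2],"jaw": -1}]}}

```text
clock: 18.6
ee_pos: [0.5807, -0.1775, 0.1118]
tcp_rot: [0.648, 0.761, 0.0, 0.0]
wrist_force: [-4.1, 4.3, 7.5]
grip_width: 0.427
```

```bash
python3 - <<'E'
from h import *
from rig import bot
c,p,d=snap('wrist','w11')
s=bot.state(); print(s['ee_pos'],s['q'],s['clock'],s['wrist_force'],s['torque'])
y=tool(s)[0].as_matrix()[:,1]; print(np.degrees(np.arctan2(y[1],y[0])))
E
```

```text
[ 0.5807 -0.1775  0.1118] [-0.3571  0.5648  1.4826  0.0005  1.0933 -0.5177] 18.65 [-3.4981  3.1251  7.2684] [ 0.583   0.5384 -0.0856]
9.189297317222078
```

View pics/w11.png

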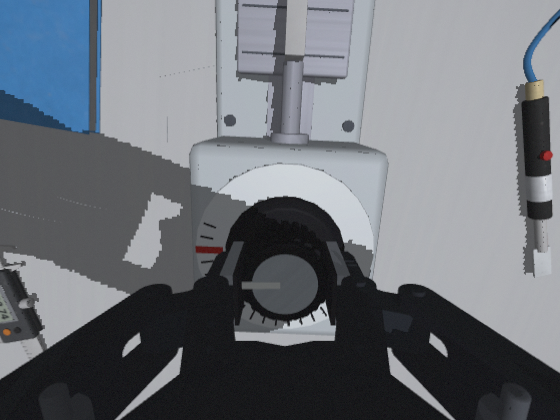

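Emit:
{"api": "carry_out", "payload": {"increments": [{"dp": [0,0,0],"delta_rot": [0,0,0.015],"jaw": -1},{"dp": [0,0,0],"delta_rot": [0,0,0.029],"jaw": -1},{"dp": [0,0,0],"delta_rot": [0,0,0.029],"jaw": -1},{"dp": [0,0,0],"delta_rot": [0,0,0.029],"jaw": -1}]}}

```text
clock: 19.05
ee_pos: [0.5807, -0.1775, 0.1118]
tcp_rot: [0.665, 0.747, 0.0, 0.0]
wrist_force: [-2.8, 3.9, 7.9]
grip_width: 0.43
```

Emit:
{"api": "carry_out", "payload": {"increments": [{"dp": [0,0,0],"delta_rot": [0,0,0],"jaw": 0.6},{"dp": [0,0,0],"delta_rot": [0,0,0],"jaw": 0.6},{"dp": [0,0,0],"delta_rot": [0,0,0],"jaw": 0.6},{"dp": [0,0,-0.03],"delta_rot": [0,0,0],"jaw": 0.6},{"dp": [0.02,0,-0.08],"delta_rot": [0,0,0],"jaw": 0.6},{"dp": [0.05,0,-0.13],"delta_rot": [0,0,0],"jaw": 0.6},{"dp": [0.05,0,-0.15],"delta_rot": [0,0,0],"jaw": 0.6},{"dp": [0.05,0,-0.15],"delta_rot": [0,0,0],"jaw": 0.6}]}}

```text
clock: 19.85
ee_pos: [0.5758, -0.1274, 0.2657]
tcp_rot: [0.665, 0.747, 0.002, 0.004]
wrist_force: [-0.1, 0.2, -0.2]
grip_width: 0.802
```

```bash
python3 - <<'E'
from h import *
from rig import bot
c,p,d=snap('wrist','w12'); snap('scene','s2'); snap('side','sd2')
s=bot.state(); print(s['ee_pos'],s['q'],s['clock'],s['wrist_force'],s['torque'])
E
```

```text
[ 0.5745 -0.1282  0.2597] [-0.2818  0.3801  1.3915 -0.0001  1.3713 -0.3964] 20.0 [ 0.8593 -0.5459 -0.1707] [ 0.0459  0.0645 -0.0162]
```

View pics/w12.png

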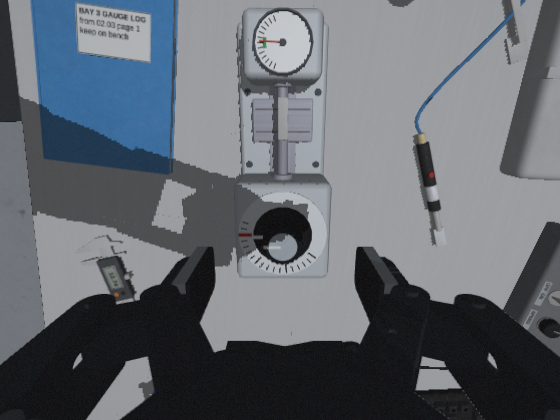

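```bash
python3 - <<'E'
from h import *
z,p,d=load('w12'); 
a=cv2.resize(p[0:130,230:340,::-1],None,fx=4.5,fy=4.5,interpolation=cv2.INTER_CUBIC)
b=cv2.resize(p[170:285,230:340,::-1],None,fx=4.5,fy=4.5,interpolation=cv2.INTER_CUBIC)
h=max(a.shape[0],b.shape[0]); f=lambda i:cv2.copyMakeBorder(i,0,h-i.shape[0],0,0,cv2.BORDER_CONSTANT)
o=np.hstack([f(a),f(b)]); print(o.shape); cv2.imwrite('pics/c13.png',cv2.resize(o,(790,int(h*790/o.shape[1]))))
hsv=cv2.cvtColor(p,cv2.COLOR_RGB2HSV)
red=((hsv[...,0]<8)|(hsv[...,0]>172))&(hsv[...,1]>110)&(hsv[...,2]>60); red[:170]=0;red[300:]=0;red[:,:230]=0;red[:,340:]=0
ys,xs=np.where(red); print(len(xs),xs.mean(),ys.mean(),ang(z,(xs.mean(),ys.mean()),.088))
E
```

```text
(585, 990, 3)
26 245.0 234.5 (np.float64(39.613309962950076), np.float64(-173.07354530379934))
```

View pics/c13.png

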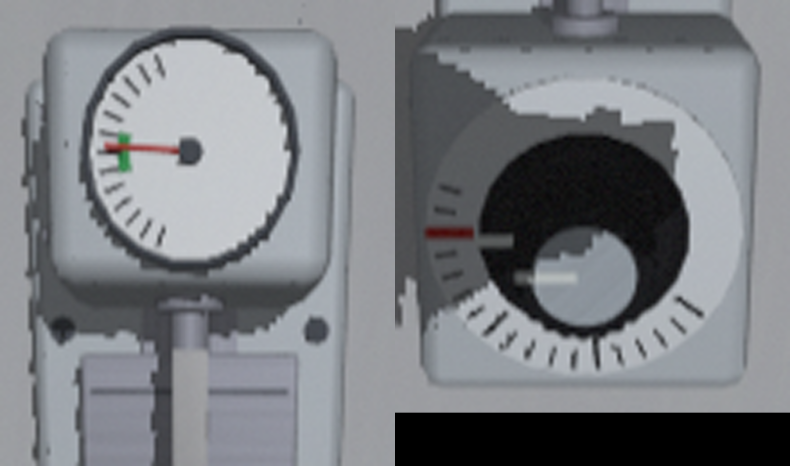

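```bash
python3 - <<'E'
from h import *
z,p,d=load('w12'); 
for ax in [(.5803,-.1775),(.5804,-.1785)]:
    print([ang(z,u,h,ax) for u,h in [((253.7,236.6),.094),((262.9,237),.094),((238.6,234.9),.087),((251.7,234.9),.087)]])
a=onplane(z,[(253.7,236.6),(262.9,237)],.094); print(np.degrees(np.arctan2(*(a[0]-a[1])[[1,0]])))
P=cloud(z,d); k=(P[...,2]>.116)&(P[...,2]<.128)&(np.hypot(P[...,0]-.58,P[...,1]+.178)<.03); q=P[k]; print(cv2.minEnclosingCircle(q[:,:2].astype(np.float32)*1000))
crop('s2',270,160,390,250,6,'c14')
im=cv2.imread('pics/sd2.png'); cv2.imwrite('pics/sd2c.png',cv2.resize(im[100:350,180:420],None,fx=2.4,fy=2.4))
E
```

```text
[(np.float64(29.87651543313001), np.float64(-172.96261567913837)), (np.float64(20.33338389406686), np.float64(-171.4285160269675)), (np.float64(46.56072478830073), np.float64(-172.10220464723406)), (np.float64(32.66437574082092), np.float64(-171.48485008975044))]
[(np.float64(29.87014737163351), np.float64(-174.89019131094796)), (np.float64(20.308043954164248), np.float64(-174.26154220667695)), (np.float64(46.53320775056501), np.float64(-173.3388282539124)), (np.float64(32.630645350300334), np.float64(-173.24766082700518))]
-176.22488056895142
((580.3148193359375, -177.35189819335938), 20.60004234313965)
```

View pics/c14.png

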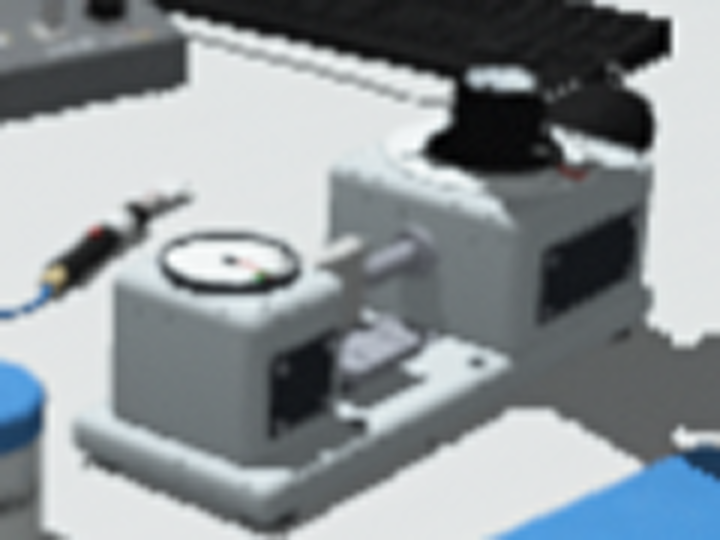

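View pics/sd2c.png

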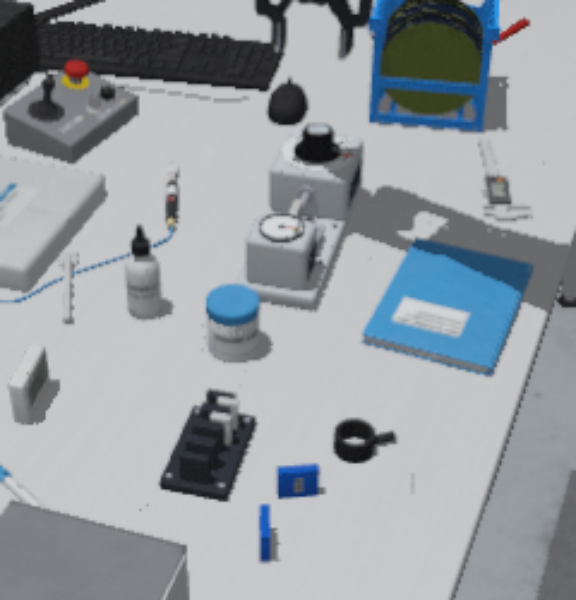

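The needle is in the green arc (crop (105,148)), the spindle, block and anvil are in line, and the bystanders haven't moved. The pointer reads within about 2° of the mark; I'll look from straight above for a sharper reading.

```bash
python3 - <<'E'
from h import *
from rig import bot
s=bot.state(); print(s['ee_pos'])
print(inc(s,[.588,-.245,.185],down(np.radians(6.5))))
E
```

```text
[ 0.5745 -0.1282  0.2597]
(array([-0.1176,  0.0002,  0.0747]), array([-0.0007, -0.0002,  0.0007]))
```

Emit:
{"api": "carry_out", "payload": {"increments": [{"dp": [-0.04,0,0.0],"delta_rot": [0,0,0],"jaw": 0.6},{"dp": [-0.08,0,0.02],"delta_rot": [0,0,0],"jaw": 0.6},{"dp": [-0.118,0,0.05],"delta_rot": [0,0,0],"jaw": 0.6},{"dp": [-0.118,0,0.075],"delta_rot": [0,0,0],"jaw": 0.6},{"dp": [-0.118,0,0.075],"delta_rot": [0,0,0],"jaw": 0.6},{"dp": [-0.118,0,0.075],"delta_rot": [0,0,0],"jaw": 0.6},{"dp": [-0.118,0,0.075],"delta_rot": [0,0,0],"jaw": 0.6},{"dp": [-0.118,0,0.075],"delta_rot": [0,0,0],"jaw": 0.6}]}}

```text
clock: 20.8
ee_pos: [0.5887, -0.2449, 0.1872]
tcp_rot: [0.665, 0.747, 0.0, 0.001]
wrist_force: [-0.4, 0.0, -0.1]
grip_width: 0.792
```

```bash
python3 - <<'E'
from h import *
from rig import bot
c,p,d=snap('wrist','w13')
s=bot.state(); print(s['ee_pos'],s['clock'])
K,D,Rm,t=cam(c); print('cam',-Rm.T@t)
u,v=proj(c,[[.5803,-.1775,.094]])[0]; print(u,v)
u0,v0=int(u)-80,max(0,int(v)-75)
print(u0,v0); cv2.imwrite('pics/c15.png',cv2.resize(p[v0:v0+150,u0:u0+160,::-1],None,fx=4,fy=4,interpolation=cv2.INTER_CUBIC))
E
```

```text
[ 0.5886 -0.245   0.187 ] 20.85
cam [ 0.58   -0.1773  0.3124]
284.0753916619557 118.81705633408082
204 43
```

View pics/c15.png

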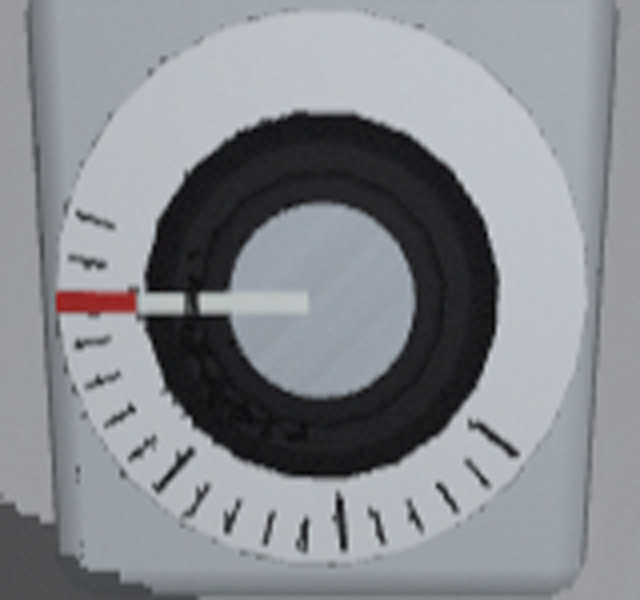

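Seen from straight above, the white pointer (crop (140–190, 303)) is in line with the red mark ((57–135, 302)). The arm is clear of everything, so I'll hand in.

```bash
python3 - <<'E'
from rig import bot
print(bot.close_job()); print(bot.state()['clock'])
E
```

```text
the job is handed in; nothing more can be done
None
the job is handed in; nothing more can be done
```

The 40 mm block is on the bench table, pinched between the spindle and the anvil with the dial on the red mark. I handed the job in at about 21 s of the allowed 72 s.

**What I did:**
- I lifted the block out of the rack by its ends and stood it briefly on the free work surface to regrip it across its thickness. I then stood it on its long narrow edge on the steel table, in line with the measuring axis.
- The spindle left about 48–50 mm of room, so I did not back the dial off first.
- I gripped the dial and turned it about 61° clockwise to the mark, then let go and moved clear.

**Last checks:**
- **Dial:** from straight above, the white pointer lines up with the red mark to about 0.5°.
- **Anvil:** the red needle stands inside the green arc, so the anvil is pushed in but not at its stop.
- **Block:** it stands straight between the two tips.
- **Everything else:** the side view shows the other blocks and bystanders where they were. The gripper was clear, with contact forces near zero. The wrist force never read above about 10 N.

**Disagreements:**
- Before the turn, the spindle tip put the dial at 1.49 rad and the pointer put it at 1.31 rad. Either way the block had room.
- An oblique view after the turn put the pointer up to 2° from the mark; I relied on the overhead view.
- The needle sits about 3° short of the middle of the green arc, roughly 0.2 mm of anvil travel.

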